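# Seat the espresso cup in its saucer

## Task

Make the espresso cup ready to serve: it has slid off centre and stands crooked and wobbly on its saucer. With light taps of the closed fingertips settle it upright in the saucer's round well, with its handle nudged round to point squarely at the teaspoon beside the saucer. Do not grip, lift or tip the cup, leave the saucer where it stands, and leave the teaspoon and everything else on the bar alone.

Things in the scene. Friction and masses are not known exactly. Their poses are not given: they have to be found in the camera images.
- cup: Striped white espresso cup standing crooked on the saucer, about 0.13 kg, 49 mm high. Origin on its axis in the plane of its underside; z up the axis; the handle sticks out to the cup's -y. Foot 32 mm across at the bottom, widening to 42 mm at 7.5 mm height; from 15 mm up the wall is some 30 mm from the axis. It slides under about 1 N and rocks or topples if pushed hard or high up.
- cup_handle (a point): A point in the loop of that cup's handle, 48 mm from the cup's axis and 30 mm above its underside. The handle is 14 mm wide, reaches from the wall to 54 mm from the axis and spans 15 to 48 mm above the underside. The direction from cup to this point is where the handle points.
- saucer: Round white saucer with two coloured bands, loose on the bar, 0.17 kg, 114 mm across. Origin at its centre on the bar top (z = 0). From the well's edge the flange rises evenly from 7 mm to 11 mm height at the rim. At the start an edge of the cup's foot lies on the flange, so the cup leans. The saucer slides on the bar if pushed with more than about 1.5 N.
- saucer_well (a point): Centre of the floor of the saucer's well: a flat round recess for the cup's foot in the middle of the saucer, 41 mm across, 2 mm deep, its floor 5 mm above the bar. A cup that sits in it has its origin at this point with about 2 mm of play all round, stands upright, and turns about its axis when the handle is nudged sideways near its end; a hard push can make it climb out again.
- teaspoon: Teaspoon with a red handle lying on the bar beside the saucer, on the robot's right-hand side of it, 132 x 26 x 11 mm. Origin in the middle of its length, on the bar; x runs along the spoon and y points to the saucer, whose centre lies about 100 mm away, level with the middle of the spoon.
- sugar_jar: Bystander: sugar jar with a steel pourer, 68 mm across, 134 mm high; the origin is at the centre of its underside.
- service_bell: Bystander: counter bell, steel dome on a black foot, 67 mm across, 49 mm high; the origin is at the centre of its underside.
- glass: Bystander: clear drinking glass standing on its rim, 66 mm across, 86 mm high; the origin is at the centre of its underside.
Things that resemble listed ones, but are neither listed nor needed, are in the scene too. There is more than one size of the teaspoon; the job needs the smaller.

How it is judged:
By the outcome, as a careful person would: the job done as asked, in the order asked, and still so for the second after the job is handed in, with the robot touching nothing.
It also fails if it takes over 67 s, if anything falls off the work surface, if the arm or the gripper's body presses on something with over 40 N, if the wrist force passes 120 N, or if a joint passes its speed limit or range.

## Robot

A 6-joint arm with a two-finger parallel gripper is mounted at the origin on the work surface; the furniture and walls round the work are solid. World frame = base frame: x ahead of the robot, y to its left, z up, the work surface at z = 0. Lengths are in m, angles in degrees, forces in N, time in s.
With the tool pointing down it reaches from about 0.325 to 0.85 m from the base axis. Payload 15.5 kg.
Tool frame: the origin (TCP) lies at the very end of the fingers, on their centre line; the grasp point (between the pads) lies 19 mm behind it (env.grip_depth is the distance from the TCP to the grasp point, in m); x points along the fingers, y is the direction in which the jaws open and shut, and the axes are right-handed (so a half turn about x gives the same grasp; the last joint's range is limited). The gripper opens to 91 mm and grips with 3 to 60 N. Pads are 32 mm wide; open, the fingers measure 118 mm over their backs; the gripper's body (76 mm by 178 mm) begins 60 mm behind the grasp point.
Start: joints at [-76.347, 28.281, 77.091, -0, 74.628, -5.472], TCP at [0.205, -0.591, 0.214] pointing down, gripper open.
Joint ranges: [-166.48, 166.48], [-47.26, 123.95], [12.59, 153.08], [-70.14, 250.14], [6.76, 159.57], [-176.63, 176.63]. Speed limits (degrees/s): [108.29, 108.29, 147.25, 172.46, 172.46, 172.46].

## Interface

Orientations are given as a 3x3 rotation matrix whose columns are the frame's x, y, z axes.
In Python, from bench import env gives the robot as it stands.
- The arm moves only by the tool arm_command, never from a script. Its argument "deltas" is a list of rows, each an object of numbers: "dx", "dy", "dz": the shift along the tool's x, y, z in cm; "rx", "ry", "rz": the turn, a rotation vector about the tool's x, y, z in rad. In form: [{"dx": .., "dy": .., "dz": .., "rx": .., "ry": .., "rz": ..}, ...]. A call has 1 to 10 rows; each row shifts and turns the commanded pose from where the row before left it, along the tool's axes as they then stand; what a row does not reach is not made up. A row lasts 1/10 s, in which the tool goes at most 50 mm and 8.59 degrees, less where a joint would pass 70% of its speed; a pose out of reach is approached as far as the arm can. A call is refused whole if a number of a shift passes 5 or a number of a turn 0.15, either way. A call with a gripper value outside its range is refused whole. "jaw" is the finger opening in cm, from 0 to 9.12, set as the call begins (left out, the last holds). The fingers move at their own pace and stop on an object; "squeeze" is the grip in N (left out, the last holds). Time passes only in rows, so rows that do not move let the fingers close. It gives the time, the measured TCP pose, the force and the opening at its end, in the units of the state.
- env.sense(): the state, without advancing time (a new reading comes with each control period).
- env.read_camera(name): name is "side" or "top" or "wrist"; returns a dict with "image" (480x640x3 uint8, red, green, blue), "fx", "fy", "cx", "cy" (pixels), "R" (3x3) and "t" (3): a world point X has camera coordinates R X + t. Camera axes: x right, y down, z forward; pixel columns grow to the right and rows downward; lengths in m; the calibration is good to about 2 mm. A picture is of the moment at which its call begins. There is no depth.
- env.close_job(): hands the job in, once; it reports no verdict.
The state is a dict: "time": time; "joints": joint angles; "qd": joint speeds; "effort": joint torques, N m; "position": TCP position; "tcp_rot": TCP orientation; "wrist_force": force on the tool from outside, world axes, zero at the start; "moment": the same for the moment, N m; "gripper_width": opening from 0.0 (shut) to 1.0 (fully open).
Only numpy, scipy, OpenCV 4.12 (cv2) and the standard library are available. Lean on these libraries where they do the work, as an engineer would, in place of code of your own. Each camera call takes 0.05 s, during which the arm holds its last target.

## Working session

There is one attempt and no reset: what is moved stays moved. The work goes in short steps, Python scripts to look and compute and a tool call to move; the robot and the scene stay as the last step left them, time stands still between calls to the robot, and variables do not carry over. Pictures are saved under pics/ and viewed, and the job is handed in when it is done.

Besides the shell and the picture viewer there is one more tool, called after "Emit:" as name(argument=value, ...) on one line, values as JSON. arm_command: Moves the arm, as the interface text tells. Its arguments: {"type":"object","properties":{"deltas":{"type":"array","items":{"type":"object","properties":{"dx":{"type":"number"},"dy":{"type":"number"},"dz":{"type":"number"},"rx":{"type":"number"},"ry":{"type":"number"},"rz":{"type":"number"}}}},"jaw":{"type":"number"},"squeeze":{"type":"number"}},"required":["deltas"]}

```bash
ls; mkdir -p pics
python3 - <<'E'
from bench import env
import cv2,pickle
d={}
for n in("top","side","wrist"):
    c=env.read_camera(n);d[n]=c;cv2.imwrite(f"pics/{n}0.png",c["image"][...,::-1])
    print(n,c["fx"],c["cx"],c["cy"],c["R"],c["t"])
pickle.dump(d,open("c0.pkl","wb"))
s=env.sense();print(s)
E
```

```text
pics
top 528.9022518773947 315.45042616937263 240.25453593228596 [[ 2.74094836e-03 -9.99856910e-01 -1.66926941e-02]
 [-9.88570584e-01 -1.93080925e-04 -1.50758626e-01]
 [ 1.50733831e-01  1.69151279e-02 -9.88429659e-01]] [0.0577064  0.49199097 0.8252196 ]
side 441.5480531173585 315.20866253530187 249.92045436340308 [[ 0.98949329 -0.14433773  0.00834542]
 [-0.08141847 -0.6039961  -0.7928176 ]
 [ 0.1194741   0.78380822 -0.60940185]] [-0.4827734   0.13311804  0.84368   ]
wrist 361.15604659524064 318.29947255937907 243.99881361192297 [[ 0.32752543 -0.94483887 -0.00256993]
 [-0.91778609 -0.31879156  0.23672903]
 [-0.22449006 -0.07517613 -0.97157231]] [-0.6219443  -0.02670119  0.390347  ]
{'time': 0.15, 'joints': array([-7.63477988e+01,  2.83078520e+01,  7.71175286e+01, -1.93023822e-04,
        7.46275829e+01, -5.47017712e+00]), 'qd': array([-0.02434563, -0.06571034, -0.06369573,  0.03451225,  0.02240601,
        0.02085402]), 'effort': array([-1.27209296e-03, -8.79202294e+01, -3.82049704e+01,  7.04718428e-02,
        5.01662563e-02, -4.97449139e-05]), 'position': array([ 0.20469471, -0.59023824,  0.21347136]), 'tcp_rot': array([[-2.21337759e-04,  3.27587692e-01, -9.44820753e-01],
       [ 8.97504494e-04, -9.44820331e-01, -3.27587755e-01],
       [-9.99999573e-01, -9.20488412e-04, -8.48870112e-05]]), 'wrist_force': array([-0.73246887,  0.59791006,  0.78199883]), 'moment': array([ 0.04642861,  0.00992116, -0.01351716]), 'gripper_width': 1.0007269127126819}
```

View pics/top0.png

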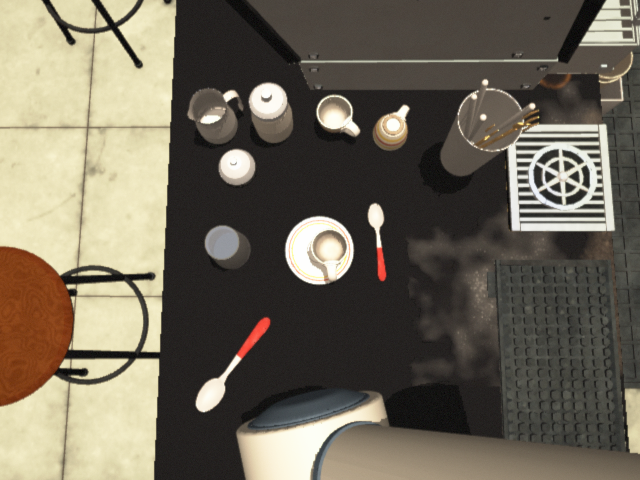

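View pics/side0.png

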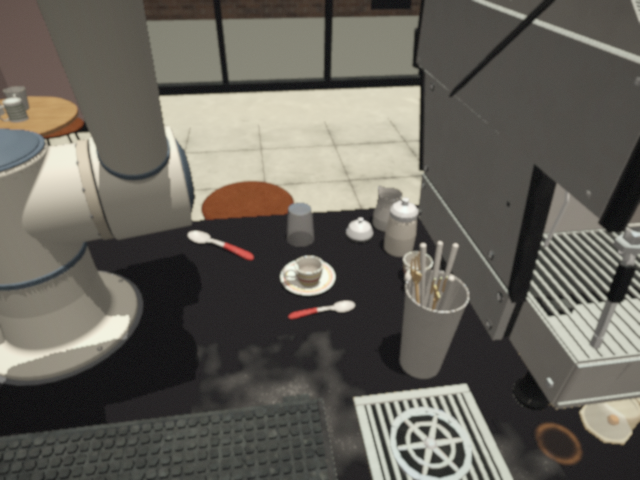

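View pics/wrist0.png

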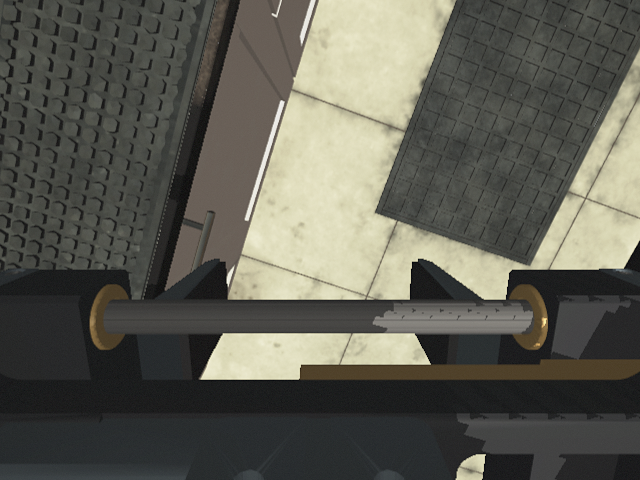

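```bash
cat > h.py <<'E'
import numpy as np,cv2
def ray(c,u,v):
    d=np.array([(u-c["cx"])/c["fx"],(v-c["cy"])/c["fy"],1.]);R=np.array(c["R"]);t=np.array(c["t"])
    return -R.T@t,R.T@d
def onz(c,u,v,z):
    o,d=ray(c,u,v);return o+d*(z-o[2])/d[2]
def proj(c,X):
    p=np.array(c["R"])@np.array(X)+np.array(c["t"]);return c["fx"]*p[0]/p[2]+c["cx"],c["fy"]*p[1]/p[2]+c["cy"]
def tri(c1,p1,c2,p2):
    A=[];b=[]
    for c,p in((c1,p1),(c2,p2)):
        o,d=ray(c,*p);d/=np.linalg.norm(d);P=np.eye(3)-np.outer(d,d);A.append(P);b.append(P@o)
    return np.linalg.lstsq(np.vstack(A),np.hstack(b),rcond=None)[0]
def crop(c,x0,y0,w,h,k,name):
    im=c["image"][y0:y0+h,x0:x0+w,::-1];cv2.imwrite(name,cv2.resize(im,None,fx=k,fy=k,interpolation=cv2.INTER_CUBIC))
E
python3 - <<'E'
import pickle;from h import *
d=pickle.load(open("c0.pkl","rb"))
crop(d["top"],275,190,130,100,6,"pics/tc0.png")
crop(d["side"],265,235,110,95,7,"pics/sc0.png")
c=d["top"];hsv=cv2.cvtColor(c["image"],cv2.COLOR_RGB2HSV)
sat=((hsv[...,2]>90)).astype(np.uint8)
cs,_=cv2.findContours(sat,cv2.RETR_EXTERNAL,cv2.CHAIN_APPROX_NONE)
for k in cs:
    x,y,w,h=cv2.boundingRect(k)
    if 275<x<400 and 190<y<260 and len(k)>30:
        e=cv2.fitEllipse(cv2.convexHull(k));print((x,y,w,h),e, onz(c,*e[0],.011),onz(c,*e[0],.004))
        if w<30:
            P=np.array([onz(c,*p[0],.004)[:2] for p in k]);
            (ctr,(a,b),an)=cv2.minAreaRect((P*1000).astype(np.float32));print("spoon rect",ctr,a,b,an)
            vx=cv2.fitLine((P*1000).astype(np.float32),cv2.DIST_L2,0,.01,.01).ravel();print(vx, np.degrees(np.arctan2(vx[1],vx[0])))
        else:
            P=np.array([onz(c,*p[0],.011)[:2] for p in k]);(ctr,r)=cv2.minEnclosingCircle((P*1000).astype(np.float32));print("saucer",ctr,r)
E
```

```text
(285, 216, 69, 69) ((318.9343566894531, 249.92959594726562), (68.79574584960938, 69.4465103149414), 81.15846252441406) [0.47956823 0.05299858 0.011     ] [0.48050506 0.0530715  0.004     ]
saucer (480.0840759277344, 52.963478088378906) 58.471370697021484
(367, 203, 20, 78) ((377.8572998046875, 240.49295043945312), (22.23838996887207, 77.94943237304688), 173.8979034423828) [ 0.49560556 -0.04593571  0.011     ] [ 0.49666999 -0.04664995  0.004     ]
spoon rect (495.5687255859375, -43.95262145996094) 132.2481231689453 27.472026824951172 1.8593593835830688
[ 9.9578232e-01  9.1747522e-02  4.9560239e+02 -4.7094296e+01] 5.2641487
```

View pics/tc0.png

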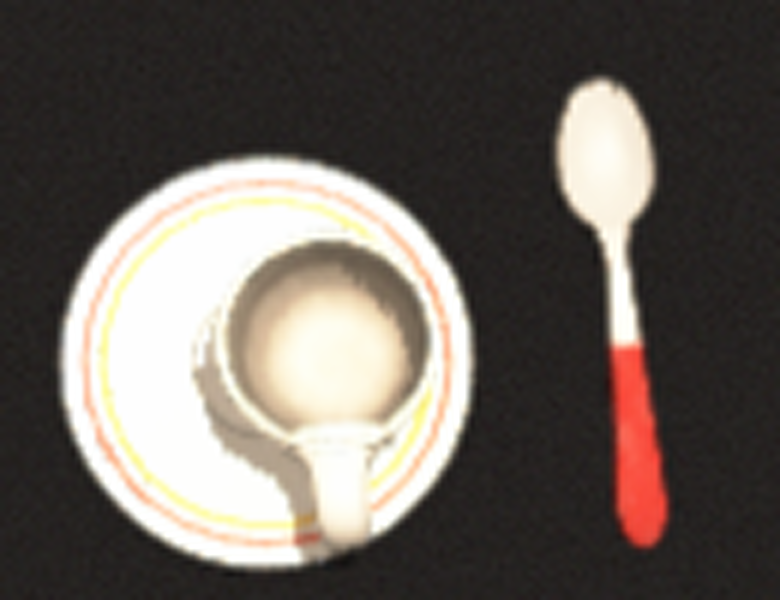

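View pics/sc0.png

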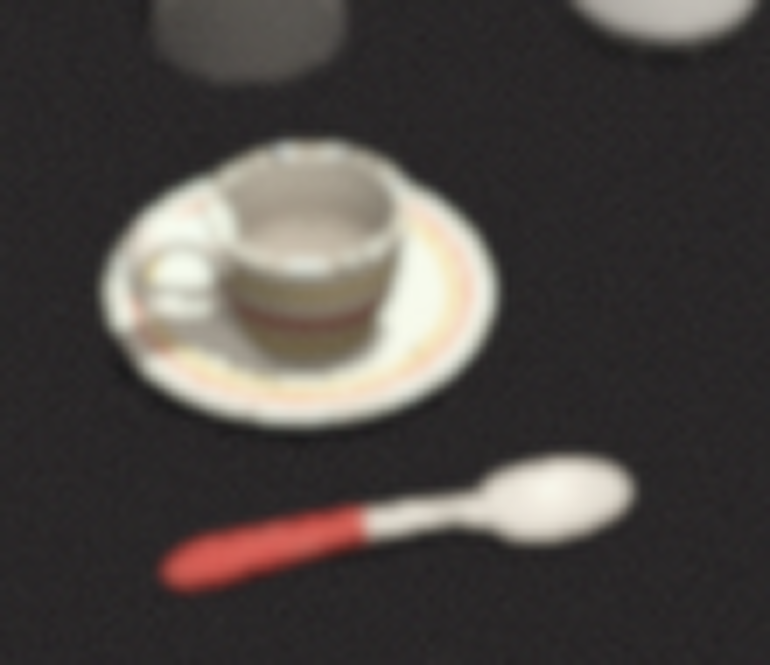

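Run:
```python
import pickle;from h import *
d=pickle.load(open("c0.pkl","rb"));t=d["top"];s=d["side"]
T=lambda x,y:(x/6+275-.42,y/6+190-.42)
S=lambda x,y:(x/7+265-.43,y/7+235-.43)
print("bowl tip",tri(t,T(600,78),s,S(634,490)),"tail",tri(t,T(643,547),s,S(163,575)))
a=onz(t,*T(600,78),.004);b=onz(t,*T(643,547),.006);m=(a+b)/2;u=(a-b);print(a,b,m,np.linalg.norm(u),np.degrees(np.arctan2(u[1],u[0])))
a=onz(s,*S(634,490),.004);b=onz(s,*S(163,575),.006);m=(a+b)/2;u=(a-b);print(a,b,m,np.linalg.norm(u),np.degrees(np.arctan2(u[1],u[0])))
print("rim",tri(t,T(325,342),s,S(307,207)),onz(t,*T(325,342),.053))
print("handle end",tri(t,T(343,520),s,S(150,262)), onz(t,*T(343,530),.045))
k=S(300,280);print("saucer side",onz(s,*k,.010))
for x,y in((105,285),(497,290)):print(onz(s,*S(x,y),.011))
e=onz(t,*T(265,155),.011),onz(t,*T(265,570),.011);print(e)
```

```text
bowl tip [ 0.5618089  -0.04187037  0.00561592] tail [ 0.42779393 -0.05241143  0.00136294]
[ 0.56230985 -0.04203632  0.004     ] [ 0.42839248 -0.05190629  0.006     ] [ 0.49535117 -0.04697131  0.005     ] 0.13429548871438915 4.215191467829767
[ 0.56212634 -0.04030182  0.004     ] [ 0.42655598 -0.05694557  0.006     ] [ 0.49434116 -0.0486237   0.005     ] 0.13660284963855074 6.999086711128973
rim [0.47904554 0.03689269 0.0542047 ] [0.47935804 0.03688023 0.053     ]
handle end [0.43257266 0.03203135 0.04269923] [0.42987147 0.03206916 0.045     ]
saucer side [0.47925267 0.05590857 0.01      ]
[0.42038732 0.06040834 0.011     ]
[0.53749351 0.04215068 0.011     ]
(array([0.53858116, 0.05341987, 0.011     ]), array([0.42149225, 0.05320892, 0.011     ]))
```

Candidates: teaspoons are the small one at top px (378,242) and the large one at (235,365). Cups are the one on the saucer at (329,247) and the others at (337,115) and (391,130). I choose the saucer cup and the small spoon. The spoon measures 134 mm and its centre is 100 mm from the saucer, which fits the description. In the close crop the cup sits about 16–20 mm too far to -y, and its handle points to -x.

Emit:
arm_command(deltas=[{"rx":-0.124},{"rx":-0.124},{"rx":-0.124},{"rx":-0.124},{"rx":-0.124},{"rx":-0.124},{"rx":-0.124},{"rx":-0.124},{"rx":-0.124},{"rx":-0.122}], jaw=0, squeeze=10)

```text
$.deltas[0]: bad value
```

Emit:
arm_command(deltas=[{"dy":1.4,"dz":-2.6},{"dy":1.4,"dz":-2.6},{"dy":1.4,"dz":-2.6},{"dy":1.4,"dz":-2.6},{"dy":1.4,"dz":-2.6},{"dy":1.4,"dz":-2.6},{"dy":1.4,"dz":-2.6},{"dy":1.4,"dz":-2.6},{"dy":1.4,"dz":-2.6},{"dy":1.4,"dz":-2.6}])

```text
$.deltas[0]: bad value
```

Emit:
arm_command(deltas=[{"dy":1.3,"dz":-2.6,"dx":0.4},{"dy":1.3,"dz":-2.6,"dx":0.4},{"dy":1.3,"dz":-2.6,"dx":0.4},{"dy":1.3,"dz":-2.6,"dx":0.4},{"dy":1.3,"dz":-2.6,"dx":0.4},{"dy":1.3,"dz":-2.6,"dx":0.4},{"dy":1.3,"dz":-2.6,"dx":0.4},{"dy":1.3,"dz":-2.6,"dx":0.4},{"dx":0},{"dx":0}])

```text
$.deltas[0]: bad value
```

Emit:
arm_command(deltas=[{"dx":0,"dy":0,"dz":0,"rx":-0.124,"ry":0,"rz":0},{"dx":0,"dy":0,"dz":0,"rx":-0.124,"ry":0,"rz":0},{"dx":0,"dy":0,"dz":0,"rx":-0.124,"ry":0,"rz":0},{"dx":0,"dy":0,"dz":0,"rx":-0.124,"ry":0,"rz":0},{"dx":0,"dy":0,"dz":0,"rx":-0.124,"ry":0,"rz":0},{"dx":0,"dy":0,"dz":0,"rx":-0.124,"ry":0,"rz":0},{"dx":0,"dy":0,"dz":0,"rx":-0.124,"ry":0,"rz":0},{"dx":0,"dy":0,"dz":0,"rx":-0.124,"ry":0,"rz":0},{"dx":0,"dy":0,"dz":0,"rx":-0.124,"ry":0,"rz":0},{"dx":0,"dy":0,"dz":0,"rx":-0.122,"ry":0,"rz":0}], jaw=0, squeeze=10)

```text
time: 1.15
position: [0.2047, -0.5903, 0.2137]
tcp_rot: [[-0.0, 1.0, 0.006], [0.001, 0.006, -1.0], [-1.0, -0.0, -0.001]]
wrist_force: [0.0, 0.2, 0.2]
gripper_width: 0.156
```

Emit:
arm_command(deltas=[{"dx":0,"dy":1.4,"dz":-2.6,"rx":0,"ry":0,"rz":0},{"dx":0,"dy":1.4,"dz":-2.6,"rx":0,"ry":0,"rz":0},{"dx":0,"dy":1.4,"dz":-2.6,"rx":0,"ry":0,"rz":0},{"dx":0,"dy":1.4,"dz":-2.6,"rx":0,"ry":0,"rz":0},{"dx":0,"dy":1.4,"dz":-2.6,"rx":0,"ry":0,"rz":0},{"dx":0,"dy":1.4,"dz":-2.6,"rx":0,"ry":0,"rz":0},{"dx":0,"dy":1.4,"dz":-2.6,"rx":0,"ry":0,"rz":0},{"dx":0,"dy":1.4,"dz":-2.6,"rx":0,"ry":0,"rz":0},{"dx":0,"dy":1.4,"dz":-2.6,"rx":0,"ry":0,"rz":0},{"dx":0,"dy":1.4,"dz":-2.6,"rx":0,"ry":0,"rz":0}])

```text
time: 2.15
position: [0.3449, -0.3292, 0.2139]
tcp_rot: [[-0.0, 1.0, 0.001], [0.0, 0.001, -1.0], [-1.0, -0.0, -0.0]]
wrist_force: [-0.1, 0.3, -0.4]
gripper_width: 0.006
```

Emit:
arm_command(deltas=[{"dx":0.4,"dy":1.3,"dz":-2.6,"rx":0,"ry":0,"rz":0},{"dx":0.4,"dy":1.3,"dz":-2.6,"rx":0,"ry":0,"rz":0},{"dx":0.4,"dy":1.3,"dz":-2.6,"rx":0,"ry":0,"rz":0},{"dx":0.4,"dy":1.3,"dz":-2.6,"rx":0,"ry":0,"rz":0},{"dx":0.4,"dy":1.3,"dz":-2.6,"rx":0,"ry":0,"rz":0},{"dx":0.4,"dy":1.3,"dz":-2.6,"rx":0,"ry":0,"rz":0},{"dx":0.4,"dy":1.3,"dz":-2.6,"rx":0,"ry":0,"rz":0},{"dx":0.4,"dy":1.3,"dz":-2.6,"rx":0,"ry":0,"rz":0},{"dx":0,"dy":0,"dz":0,"rx":0,"ry":0,"rz":0},{"dx":0,"dy":0,"dz":0,"rx":0,"ry":0,"rz":0}])

```text
time: 3.15
position: [0.4482, -0.122, 0.1818]
tcp_rot: [[-0.0, 1.0, 0.003], [0.0, 0.003, -1.0], [-1.0, -0.0, -0.0]]
wrist_force: [0.5, -0.2, -0.3]
gripper_width: 0.008
```

Run:
```python
from bench import env
import cv2,pickle
d={}
for n in("top","side","wrist"):
    c=env.read_camera(n);d[n]=c;cv2.imwrite(f"pics/{n}1.png",c["image"][...,::-1])
pickle.dump(d,open("c1.pkl","wb"))
import numpy as np
c=d["wrist"];print(c["R"],-np.array(c["R"]).T@c["t"]);s=env.sense();print(s["time"],s["position"],s["gripper_width"],s["joints"])
```

```text
[[ 9.99998308e-01  6.03499344e-04 -1.73768117e-03]
 [ 9.94678722e-04 -9.72036810e-01  2.34826427e-01]
 [-1.54737247e-03 -2.34827758e-01 -9.72035766e-01]] [ 0.44782631 -0.05491652  0.35252799]
3.3 [ 0.44805028 -0.12297108  0.18202193] 0.003277234560003729 [-2.27112997e+01  1.77971060e+01  1.01342206e+02 -9.17376186e-03
  6.08547341e+01 -2.27176937e+01]
```

View pics/wrist1.png

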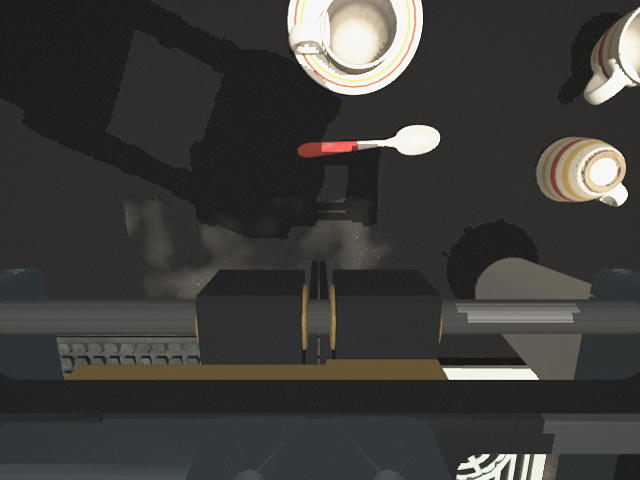

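View pics/side1.png

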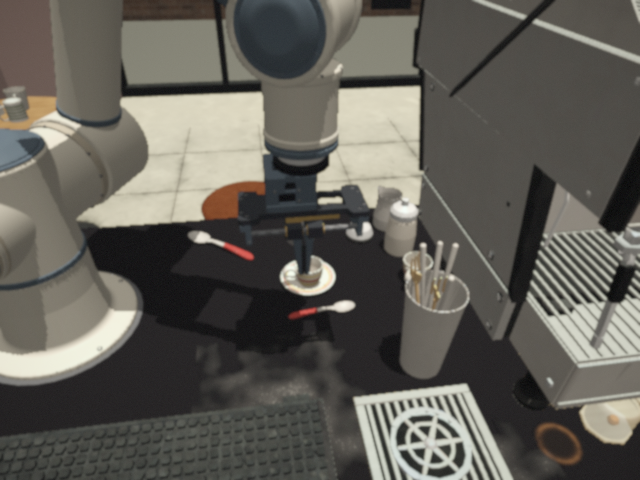

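Run:
```python
import pickle;from h import *
d=pickle.load(open("c1.pkl","rb"))
crop(d["wrist"],270,0,180,165,4,"pics/wc1.png")
c=d["wrist"]
hsv=cv2.cvtColor(c["image"],cv2.COLOR_RGB2HSV)
m=(hsv[...,2]>110).astype(np.uint8)
cs,_=cv2.findContours(m,cv2.RETR_EXTERNAL,cv2.CHAIN_APPROX_NONE)
for k in cs:
    x,y,w,h=cv2.boundingRect(k)
    if len(k)>40 and x<450 and x>250 and y<170:
        print((x,y,w,h))
        P=np.array([onz(c,*p[0],.005 if h<60 else .0105)[:2] for p in k])*1000
        if h>60:
            Q=[(p[0]) for p in k if p[0][1]>2 and p[0][0]>310]
            W=np.array([onz(c,*p,.0105)[:2]*1000 for p in Q])
            A=np.c_[2*W,np.ones(len(W))];s=np.linalg.lstsq(A,(W**2).sum(1),rcond=None)[0];print("saucer",s[:2],np.sqrt(s[2]+s[0]**2+s[1]**2))
        else:
            i=P[:,0].argmin();j=P[:,0].argmax();u=P[j]-P[i];print(P[i],P[j],(P[i]+P[j])/2,np.hypot(*u),np.degrees(np.arctan2(u[1],u[0])),cv2.minAreaRect(P.astype(np.float32)))
```

```text
(298, 125, 142, 32)
[428.28752831 -50.62212377] [558.93715754 -40.67857415] [493.61234292 -45.65034896] 131.02747725267466 4.352306202841178 ((493.5575256347656, -40.3338623046875), (130.74522399902344, 26.731130599975586), 0.5909991264343262)
(287, 0, 136, 95)
saucer [478.24538876  55.86775273] 56.79674987195106
```

View pics/wc1.png

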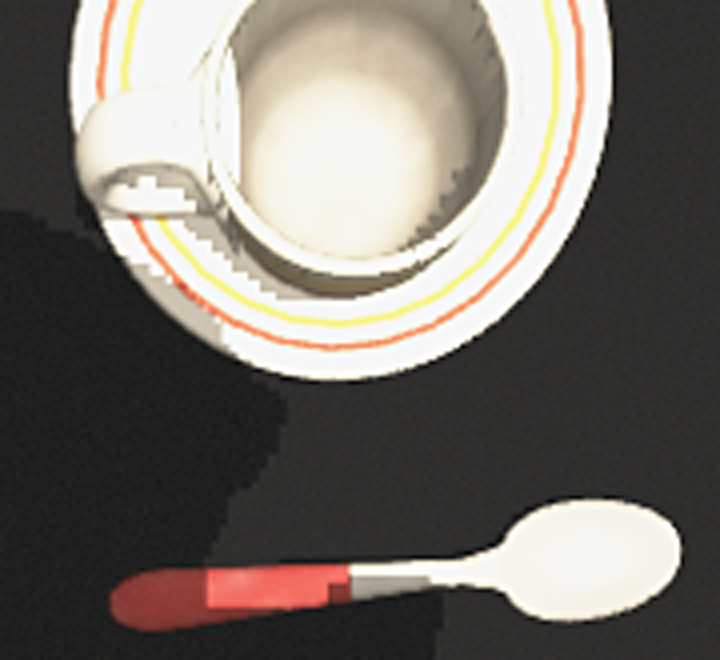

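Run:
```python
import pickle;from h import *
d=pickle.load(open("c1.pkl","rb"));c=d["wrist"]
for x,y in((360,272),(205,100),(508,100)):print(onz(c,270+x/4,y/4,.054))
for x,y in((80,140),(130,95),(170,212),(190,90)):print('h',onz(c,270+x/4,y/4,.045))
```

```text
[0.478988   0.01072329 0.054     ]
[0.44943866 0.04007168 0.054     ]
[0.50560388 0.04007452 0.054     ]
h [0.42548446 0.03603688 0.045     ]
h [0.4351683  0.04379111 0.045     ]
h [0.44273969 0.02341837 0.045     ]
h [0.44662186 0.04464679 0.045     ]
```

Emit:
arm_command(deltas=[{"dx":0,"dy":0,"dz":0,"rx":0,"ry":0.1,"rz":0},{"dx":1.75,"dy":0.33,"dz":-0.9,"rx":0,"ry":0,"rz":0},{"dx":1.75,"dy":0.33,"dz":-0.9,"rx":0,"ry":0,"rz":0},{"dx":1.75,"dy":0.33,"dz":-0.9,"rx":0,"ry":0,"rz":0},{"dx":1.75,"dy":0.33,"dz":-0.9,"rx":0,"ry":0,"rz":0},{"dx":1.75,"dy":0.33,"dz":-0.9,"rx":0,"ry":0,"rz":0},{"dx":1.75,"dy":0.33,"dz":-0.9,"rx":0,"ry":0,"rz":0},{"dx":1.75,"dy":0.33,"dz":-0.9,"rx":0,"ry":0,"rz":0},{"dx":1.75,"dy":0.33,"dz":-0.9,"rx":0,"ry":0,"rz":0},{"dx":0,"dy":0,"dz":0,"rx":0,"ry":0,"rz":0}])

```text
time: 4.3
position: [0.4738, -0.0364, 0.0485]
tcp_rot: [[-0.002, 1.0, 0.001], [0.101, 0.001, -0.995], [-0.995, -0.002, -0.101]]
wrist_force: [0.4, -0.4, 0.1]
gripper_width: 0.003
```

```bash
cat > look.py <<'E'
import sys;from bench import env
import cv2,pickle;from h import *
n=sys.argv[1];d={}
for k in sys.argv[2:]:
    c=env.read_camera(k);d[k]=c
    if k=="top":crop(c,260,190,140,105,5,f"pics/top{n}.png")
    elif k=="side":crop(c,255,215,130,110,5,f"pics/side{n}.png")
    else:cv2.imwrite(f"pics/wrist{n}.png",c["image"][...,::-1])
pickle.dump(d,open(f"c{n}.pkl","wb"))
s=env.sense();print(s["time"],s["position"],s["tcp_rot"].round(3),s["wrist_force"],s["joints"].round(1))
E
python3 look.py 2 top side wrist
```

```text
4.45 [ 0.47475887 -0.03743048  0.05041047] [[ 0.     1.     0.001]
 [ 0.1    0.    -0.995]
 [-0.995  0.    -0.1  ]] [0.27845593 0.84986855 0.72119876] [-15.8  31.2 107.2   8.   43.4 -21.8]
```

View pics/side2.png

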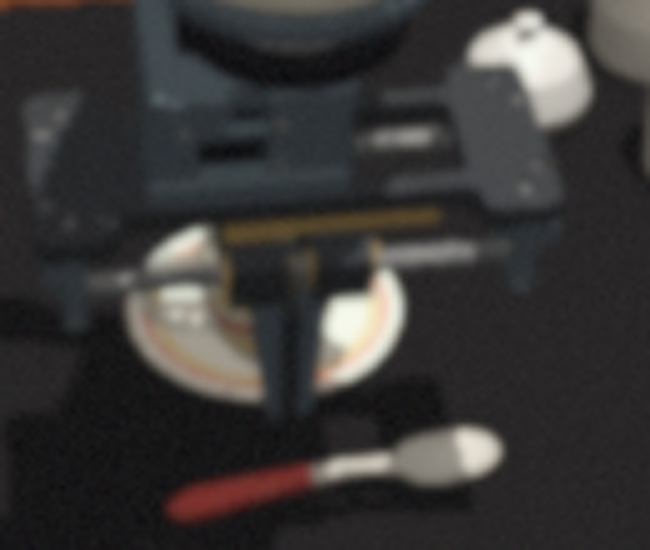

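View pics/wrist2.png

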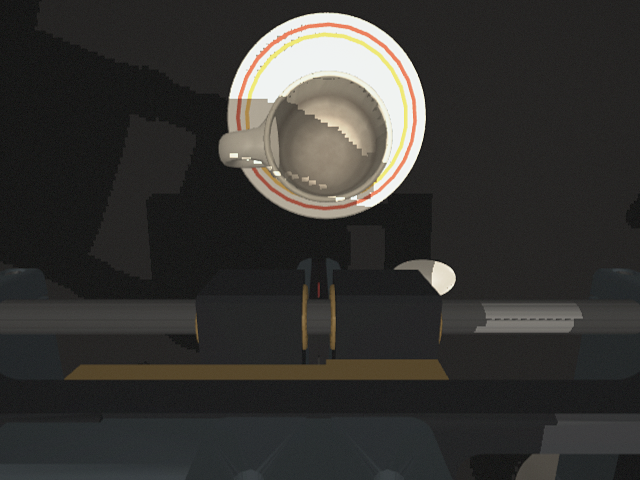

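```bash
cat > meas.py <<'E'
import pickle,sys;from h import *
c=pickle.load(open(f"c{sys.argv[1]}.pkl","rb"))["wrist"]
m=(c["image"].max(2)>75).astype(np.uint8);m[262:]=0
cs,_=cv2.findContours(m,cv2.RETR_EXTERNAL,cv2.CHAIN_APPROX_NONE)
k=max(cs,key=cv2.contourArea);
W=np.array([onz(c,*p[0],.0105)[:2] for p in cv2.convexHull(k)])*1000
for _ in range(4):
    A=np.c_[2*W,np.ones(len(W))];s=np.linalg.lstsq(A,(W**2).sum(1),rcond=None)[0];r=np.sqrt(s[2]+s[0]**2+s[1]**2)
    W=W[abs(np.hypot(*(W-s[:2]).T)-r)<max(1.,6-2*_)]
print("saucer",s[:2].round(1),r.round(1),len(W))
x,y,w,h=cv2.boundingRect(k);print(x,y,w,h)
crop(c,x-5,max(y-5,0),w+10,h+10,700/(w+10) if w>h else 590/(h+10),f"pics/wm{sys.argv[1]}.png");print("k",700/(w+10),590/(h+10),x-5,max(y-5,0))
E
python3 meas.py 2
```

```text
saucer [478.3  56.1] 57.3 61
219 12 207 207
k 3.225806451612903 2.71889400921659 214 7
```

Run:
```python
import pickle;from h import *
c=pickle.load(open("c2.pkl","rb"))["wrist"]
# rim outer edges read from view: left 266?,right 391, top 71, bottom 203
for u,v in((391,135),(327,71),(328,203),(265,135)):print(onz(c,u,v,.054)*1000)
```

```text
[507.55928292  40.39720782  54.        ]
[477.85930297  68.42079199  54.        ]
[478.56509596   9.12832344  54.        ]
[449.28329099  40.37978037  54.        ]
```

View pics/wm2.png

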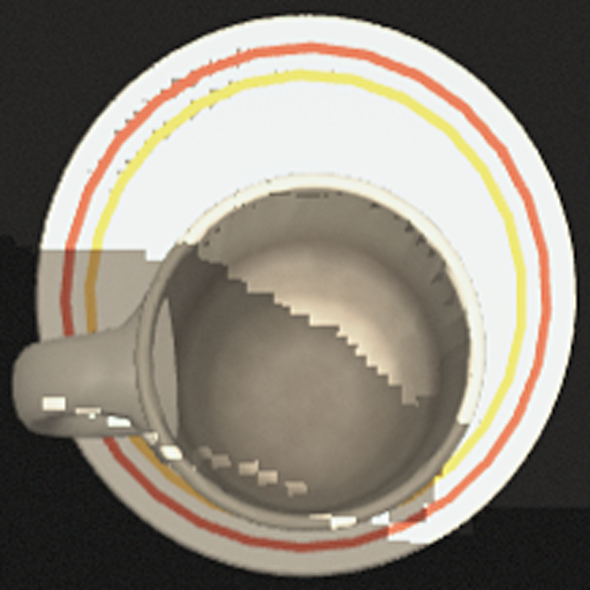

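Emit:
arm_command(deltas=[{"dx":0.9,"dy":0.09,"dz":-0.16,"rx":0,"ry":0,"rz":0},{"dx":0.9,"dy":0.09,"dz":-0.16,"rx":0,"ry":0,"rz":0},{"dx":0.9,"dy":0.09,"dz":-0.16,"rx":0,"ry":0,"rz":0},{"dx":0.9,"dy":0.08,"dz":-0.16,"rx":0,"ry":0,"rz":0},{"dx":0,"dy":0,"dz":0,"rx":0,"ry":0,"rz":0},{"dx":0,"dy":0,"dz":0,"rx":0,"ry":0,"rz":0}])

```text
time: 5.05
position: [0.4779, -0.0265, 0.0143]
tcp_rot: [[-0.001, 1.0, 0.001], [0.1, 0.001, -0.995], [-0.995, -0.001, -0.1]]
wrist_force: [-0.1, 0.0, -0.2]
gripper_width: 0.007
```

```bash
python3 look.py 3 side
```

```text
5.1 [ 0.47809062 -0.02660091  0.01459536] [[-0.     1.     0.001]
 [ 0.1    0.001 -0.995]
 [-0.995 -0.    -0.1  ]] [0.33589161 0.04378246 0.3046588 ] [-14.5  35.2 108.2   8.9  38.4 -21.6]
```

View pics/side3.png

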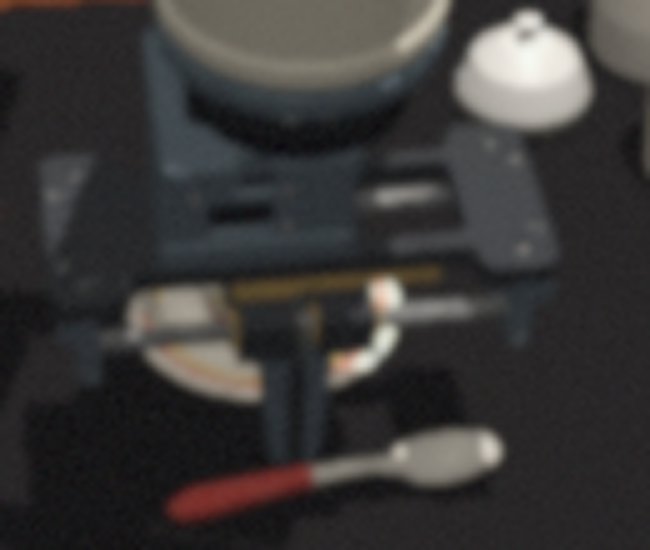

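Emit:
arm_command(deltas=[{"dx":-0.02,"dy":0,"dz":-0.26,"rx":0,"ry":0,"rz":0},{"dx":-0.02,"dy":0,"dz":-0.26,"rx":0,"ry":0,"rz":0},{"dx":-0.02,"dy":0,"dz":-0.26,"rx":0,"ry":0,"rz":0},{"dx":-0.02,"dy":0,"dz":-0.26,"rx":0,"ry":0,"rz":0},{"dx":0.02,"dy":0,"dz":-0.2,"rx":0,"ry":0,"rz":0},{"dx":0.02,"dy":0,"dz":-0.2,"rx":0,"ry":0,"rz":0},{"dx":0.02,"dy":0,"dz":-0.2,"rx":0,"ry":0,"rz":0},{"dx":0.02,"dy":0,"dz":-0.2,"rx":0,"ry":0,"rz":0},{"dx":0,"dy":0,"dz":0,"rx":0,"ry":0,"rz":0}])

```text
time: 6.0
position: [0.4781, -0.0081, 0.0164]
tcp_rot: [[-0.0, 1.0, 0.001], [0.1, 0.001, -0.995], [-0.995, -0.0, -0.1]]
wrist_force: [0.6, -0.1, 0.5]
gripper_width: 0.004
```

```bash
python3 look.py 4 wrist; python3 meas.py 4
```

```text
6.05 [ 0.47804698 -0.00822263  0.01643167] [[-0.     1.     0.001]
 [ 0.1    0.001 -0.995]
 [-0.995 -0.    -0.1  ]] [ 0.24065064 -0.00316972  0.17598453] [-12.3  34.9 108.4   9.1  38.3 -19.6]
saucer [478.3  56.2] 57.2 46
190 43 246 219
k 2.734375 2.576419213973799 185 38
```

View pics/wrist4.png

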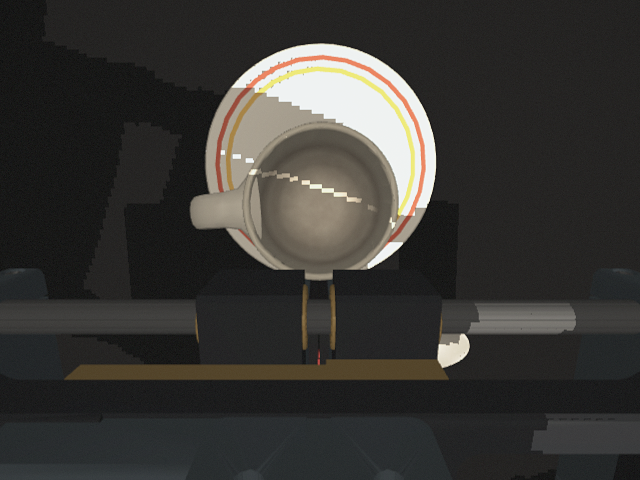

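Emit:
arm_command(deltas=[{"dx":0.02,"dy":0,"dz":-0.2,"rx":0,"ry":0,"rz":0},{"dx":0.02,"dy":0,"dz":-0.2,"rx":0,"ry":0,"rz":0},{"dx":0.02,"dy":0,"dz":-0.2,"rx":0,"ry":0,"rz":0},{"dx":0.02,"dy":0,"dz":-0.2,"rx":0,"ry":0,"rz":0},{"dx":0,"dy":0,"dz":0,"rx":0,"ry":0,"rz":0}])

```text
time: 6.55
position: [0.478, -0.0, 0.0165]
tcp_rot: [[-0.0, 1.0, 0.001], [0.1, 0.001, -0.995], [-0.995, -0.0, -0.1]]
wrist_force: [0.0, 0.4, -0.1]
gripper_width: 0.006
```

```bash
python3 look.py 5 wrist; python3 meas.py 5;python3 - <<'E'
import pickle;from h import *
print(onz(pickle.load(open("c4.pkl","rb"))["wrist"],321,121.5,.054)*1000)
E
```

```text
6.6 [ 4.78051960e-01 -1.57330944e-04  1.64618214e-02] [[-0.     1.     0.001]
 [ 0.1    0.001 -0.995]
 [-0.995 -0.    -0.1  ]] [-1.30601147 -1.2295     -0.27999729] [-11.4  34.9 108.5   9.1  38.1 -18.7]
saucer [474.8  52.8] 61.1 20
189 61 247 201
k 2.7237354085603114 2.796208530805687 184 56
[478.51262604  69.09939251  54.        ]
```

View pics/wrist5.png

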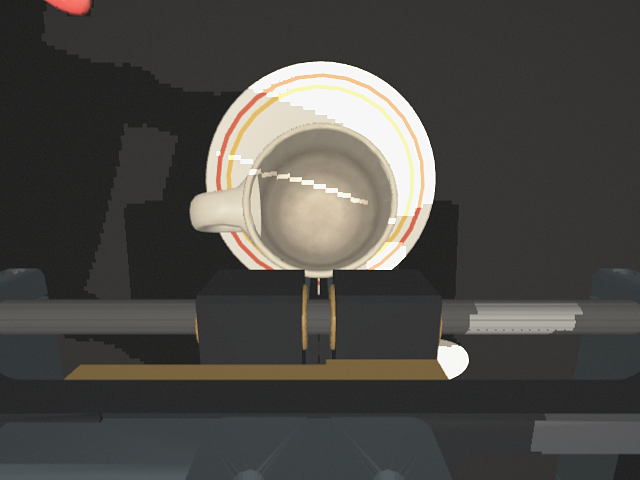

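Emit:
arm_command(deltas=[{"dx":0.02,"dy":0,"dz":-0.15,"rx":0,"ry":0,"rz":0},{"dx":0.02,"dy":0,"dz":-0.15,"rx":0,"ry":0,"rz":0},{"dx":0.02,"dy":0,"dz":-0.15,"rx":0,"ry":0,"rz":0},{"dx":0.01,"dy":0,"dz":-0.15,"rx":0,"ry":0,"rz":0},{"dx":0,"dy":0,"dz":0,"rx":0,"ry":0,"rz":0}])

```text
time: 7.1
position: [0.478, 0.0059, 0.0163]
tcp_rot: [[-0.0, 1.0, 0.001], [0.1, 0.001, -0.995], [-0.995, -0.0, -0.1]]
wrist_force: [0.3, 0.3, -0.7]
gripper_width: 0.009
```

```bash
python3 look.py 6 wrist top
python3 - <<'E'
import pickle;from h import *
c=pickle.load(open("c5.pkl","rb"))["wrist"]
print(onz(c,321,122.5,.054)*1000,onz(c,320,62,.0105)*1000-57)
E
```

```text
7.2 [0.47803817 0.00580808 0.01636174] [[-0.     1.     0.001]
 [ 0.1    0.001 -0.995]
 [-0.995 -0.    -0.1  ]] [ 0.39288744 -0.3471461  -0.21916733] [-10.7  34.9 108.6   9.2  38.  -18. ]
[478.50578504  76.81304391  54.        ] [421.19852437  55.8784131  -46.5       ]
```

View pics/wrist6.png

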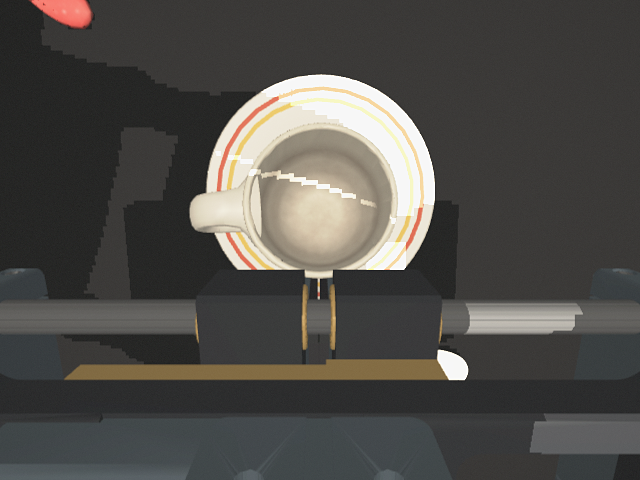

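View pics/top6.png

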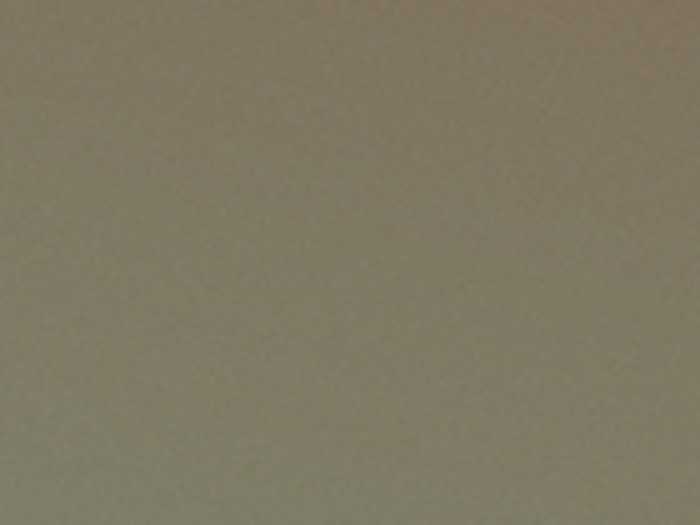

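Emit:
arm_command(deltas=[{"dx":0.01,"dy":0,"dz":-0.08,"rx":0,"ry":0,"rz":0},{"dx":0.01,"dy":0,"dz":-0.08,"rx":0,"ry":0,"rz":0},{"dx":0.01,"dy":0,"dz":-0.08,"rx":0,"ry":0,"rz":0},{"dx":0,"dy":0,"dz":0,"rx":0,"ry":0,"rz":0}])

```text
time: 7.6
position: [0.4781, 0.0082, 0.0163]
tcp_rot: [[-0.0, 1.0, 0.001], [0.1, 0.001, -0.995], [-0.995, -0.0, -0.1]]
wrist_force: [0.5, -0.7, 0.0]
gripper_width: 0.004
```

```bash
python3 look.py 7 wrist side
python3 - <<'E'
import pickle;from h import *
c=pickle.load(open("c6.pkl","rb"))["wrist"]
print(onz(c,321,123,.054)*1000-29.5,onz(c,320,74.5,.0105)*1000-57)
E
```

```text
7.7 [0.47806918 0.00816379 0.01629118] [[-0.     1.     0.001]
 [ 0.1    0.001 -0.995]
 [-0.995 -0.    -0.1  ]] [-0.93151149 -0.41496066 -0.26887114] [-10.4  34.9 108.6   9.2  37.9 -17.8]
[449.00281686  53.10503117  24.5       ] [421.20728191  56.19292212 -46.5       ]
```

View pics/wrist7.png

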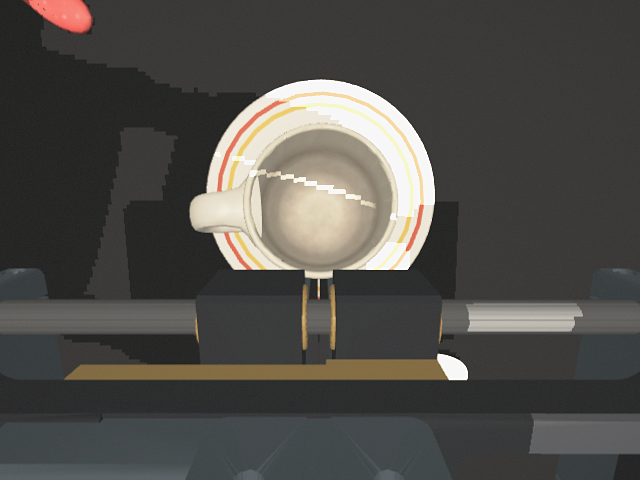

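View pics/side7.png

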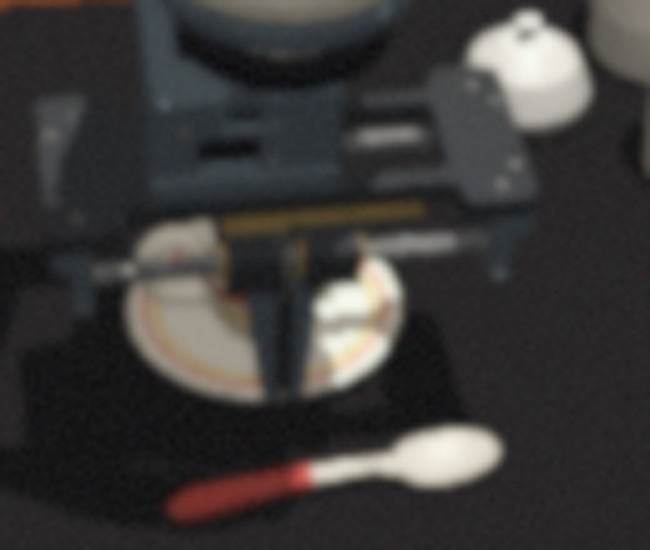

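Emit:
arm_command(deltas=[{"dx":-0.1,"dy":0,"dz":0.5,"rx":0,"ry":0,"rz":0},{"dx":-0.2,"dy":0,"dz":1.5,"rx":0,"ry":0,"rz":0},{"dx":-0.2,"dy":0,"dz":2,"rx":0,"ry":0,"rz":0},{"dx":-2,"dy":0,"dz":1,"rx":0,"ry":0,"rz":0},{"dx":-2,"dy":0,"dz":0,"rx":0,"ry":0,"rz":0},{"dx":0,"dy":0,"dz":0,"rx":0,"ry":0,"rz":0},{"dx":0,"dy":0,"dz":0,"rx":0,"ry":0,"rz":0}])

```text
time: 8.4
position: [0.4783, -0.0464, 0.0562]
tcp_rot: [[0.001, 1.0, 0.001], [0.1, 0.001, -0.995], [-0.995, 0.001, -0.1]]
wrist_force: [-1.5, -0.5, -0.2]
gripper_width: 0.006
```

```bash
python3 look.py 8 wrist side top; python3 meas.py 8
```

```text
8.55 [ 0.4776645  -0.04583583  0.05547222] [[-0.001  1.     0.001]
 [ 0.1    0.001 -0.995]
 [-0.995 -0.001 -0.1  ]] [ 0.48309386 -0.06535242 -0.1240227 ] [-16.7  30.9 106.3   7.8  44.8 -22.4]
saucer [478.3  56.1] 57.3 63
212 0 205 204
k 3.255813953488372 2.7570093457943927 207 0
```

View pics/wm8.png

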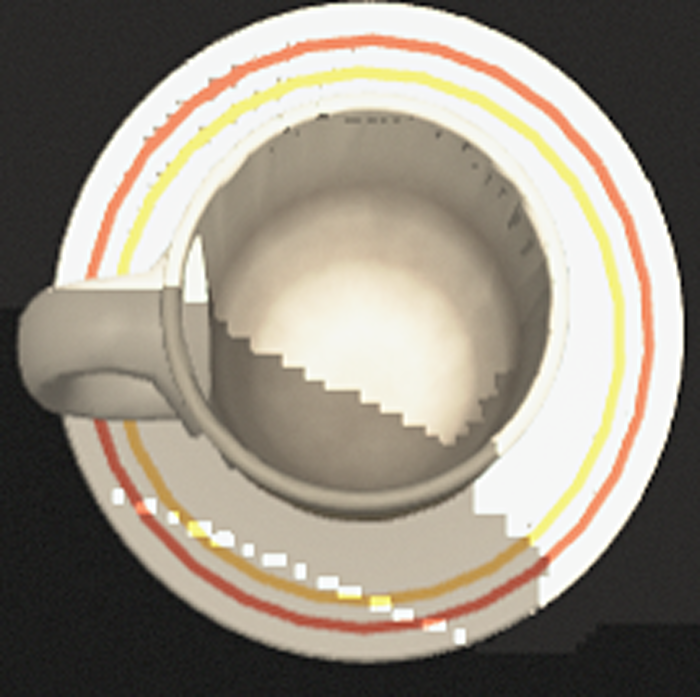

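View pics/side8.png

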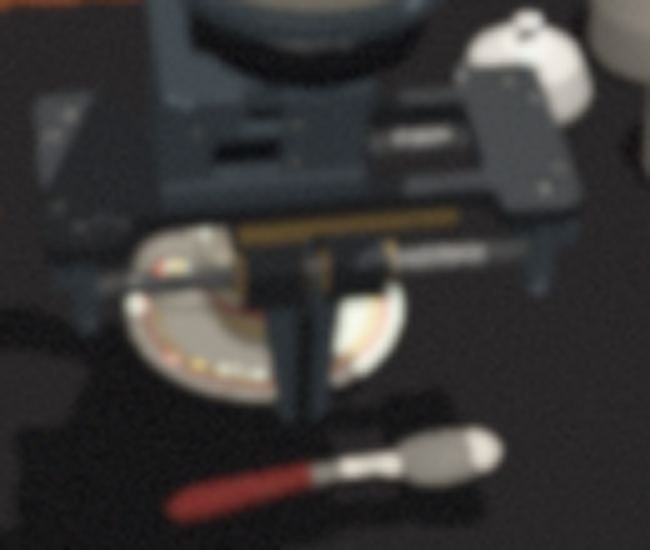

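Run:
```python
import pickle;from h import *
c=pickle.load(open("c8.pkl","rb"))["wrist"];k=3.2558
f=lambda x,y,z:(onz(c,207+x/k-.35,y/k-.35,z)*1000).round(1)
print("cam",-c["R"].T@c["t"])
for p in((366,95),(366,512),(568,300),(165,300)):print(f(*p,.054))
print("foot if upright in well:", [np.array(proj(c,[.4783+.03*np.cos(a),.0561+.03*np.sin(a),.054]))*k-np.array([207,0])*k for a in(0,1.5708,3.1416,4.712)])
print("handle",f(18,340,.045))
print([ (np.array(proj(c,[.4783+.027*np.cos(a),.0561+.027*np.sin(a),.02]))-np.array([207,0]))*k for a in(0,1.5708,3.1416,4.712)])
```

```text
cam [0.47787688 0.00418875 0.23247576]
[478.   79.7  54. ]
[478.1  22.   54. ]
[507.3  52.   54. ]
[448.9  52.   54. ]
foot if upright in well: [array([574.47061897, 269.22248392]), array([366.81520073,  45.13547899]), array([158.74989697, 269.06718991]), array([366.28014671, 482.58620608])]
handle [424.9  48.6  45. ]
[array([522.16407864, 329.33463408]), array([366.2174846 , 163.18931049]), array([209.97420424, 329.20574635]), array([365.83460359, 489.43212526])]
```

View pics/top8.png

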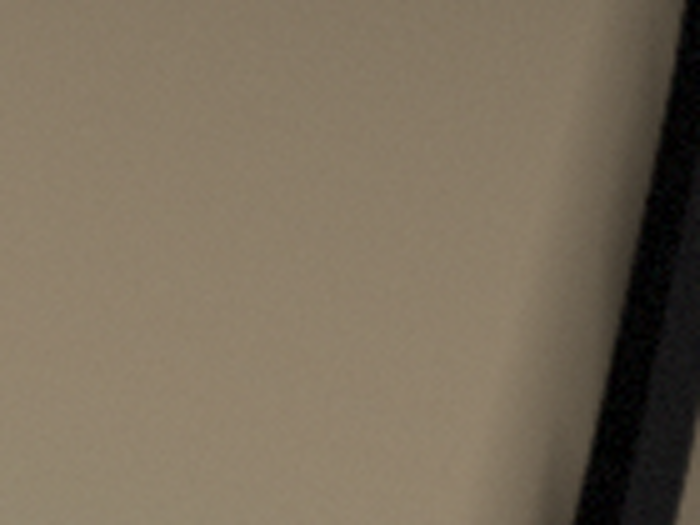

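Run:
```python
import pickle;from h import *
c=pickle.load(open("c8.pkl","rb"))["wrist"];k=3.2558
for y0 in(.046,.048,.051):
  for t in(-4,0,4):   # lean deg toward +y
    t_=np.radians(t)
    ax=np.array([0,np.sin(t_),np.cos(t_)]);r=np.array([0,-np.cos(t_),np.sin(t_)])
    top=np.array([.478,.051,.055]); o=top-ax*.049
    print(t,[round((proj(c,o+ax*h+r*R)[1])*k,0) for h,R in((.049,.03),(.015,.03),(.0075,.021))],"inner floor c",np.round(np.array(proj(c,o+ax*.005))*k-[207*k,0]),"foot y",o[1].round(4))
  break
im=c["image"][150:165,318:323].mean(1).round();print(im)
c=pickle.load(open("c8.pkl","rb"))["wrist"]
crop(c,250,20,140,145,4,"pics/w8z.png")
```

```text
-4 [np.float64(518.0), np.float64(523.0), np.float64(473.0)] inner floor c [364. 354.] foot y 0.0544
0 [np.float64(517.0), np.float64(536.0), np.float64(489.0)] inner floor c [364. 371.] foot y 0.051
4 [np.float64(515.0), np.float64(548.0), np.float64(504.0)] inner floor c [364. 389.] foot y 0.0476
[[126. 116. 102.]
 [151. 142. 124.]
 [180. 169. 148.]
 [187. 176. 154.]
 [178. 167. 146.]
 [154. 144. 126.]
 [120. 113.  99.]
 [ 92.  86.  76.]
 [ 92.  85.  69.]
 [ 86.  77.  61.]
 [156. 147. 133.]
 [198. 188. 170.]
 [194. 184. 166.]
 [194. 184. 166.]
 [194. 184. 166.]]
```

View pics/w8z.png

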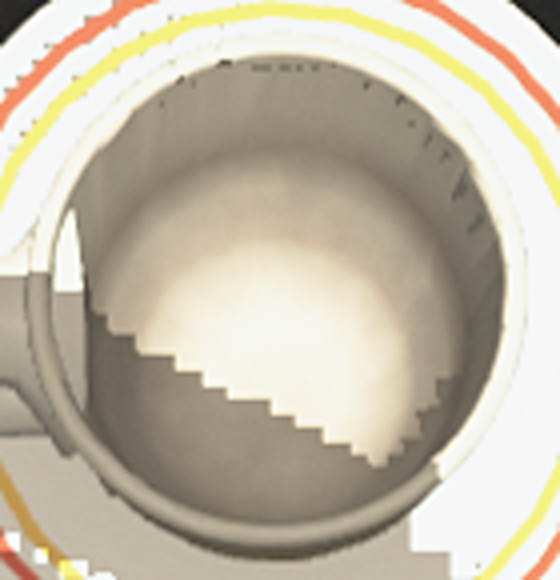

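Emit:
arm_command(deltas=[{"dx":-2,"dy":0,"dz":0,"rx":0,"ry":-0.1,"rz":0},{"dx":-3,"dy":0,"dz":0,"rx":0,"ry":0,"rz":0},{"dx":-2.5,"dy":-0.5,"dz":-1,"rx":0,"ry":0,"rz":0},{"dx":0,"dy":-0.8,"dz":-3,"rx":0,"ry":0,"rz":0},{"dx":0,"dy":-0.8,"dz":-3,"rx":0,"ry":0,"rz":0},{"dx":0,"dy":-0.8,"dz":-3,"rx":0,"ry":0,"rz":0},{"dx":0,"dy":-0.8,"dz":-3,"rx":0,"ry":0,"rz":0},{"dx":0,"dy":-0.8,"dz":-2,"rx":0,"ry":0,"rz":0},{"dx":0,"dy":0,"dz":0,"rx":0,"ry":0,"rz":0},{"dx":0,"dy":0,"dz":0,"rx":0,"ry":0,"rz":0}])

```text
time: 9.55
position: [0.4327, 0.1021, 0.1306]
tcp_rot: [[-0.001, 1.0, 0.003], [-0.0, 0.003, -1.0], [-1.0, -0.001, 0.0]]
wrist_force: [-0.9, -0.1, -0.1]
gripper_width: 0.003
```

```bash
python3 look.py 9 wrist side
```

```text
9.65 [0.43315806 0.10140631 0.1307262 ] [[-0.     1.     0.001]
 [-0.     0.001 -1.   ]
 [-1.    -0.     0.   ]] [ 0.24790697 -0.01789092 -0.07618492] [  5.5  20.9 107.5  -0.   51.7   5.4]
```

View pics/wrist9.png

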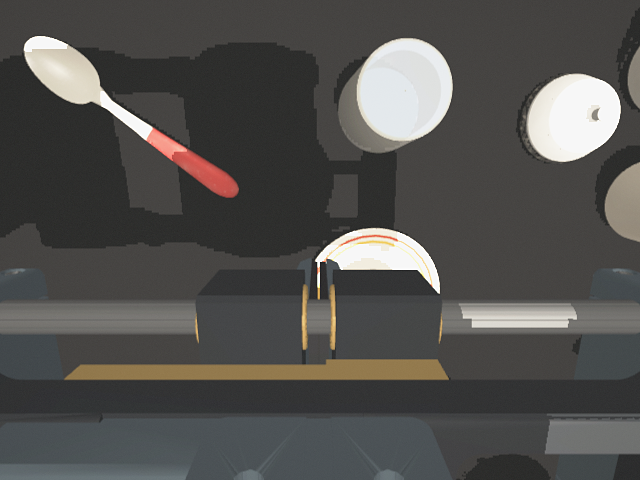

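View pics/side9.png

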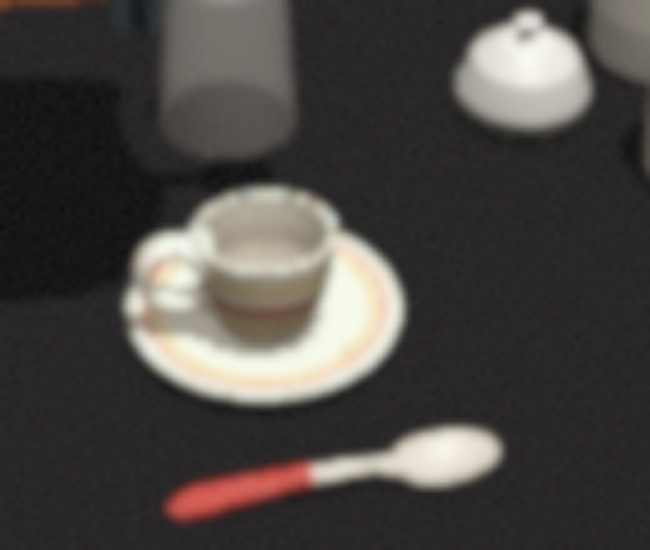

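Run:
```python
import pickle;from h import *
c=pickle.load(open("c9.pkl","rb"))["side"]
crop(c,278,248,60,50,12,"pics/s9z.png")
im=cv2.cvtColor(c["image"],cv2.COLOR_RGB2GRAY)
m=(im>100).astype(np.uint8);cs,_=cv2.findContours(m,cv2.RETR_EXTERNAL,cv2.CHAIN_APPROX_NONE)
for k in cs:
    x,y,w,h=cv2.boundingRect(k)
    if 270<x<300 and 240<y<290 and w>40:
        print(x,y,w,h)
        P=[p[0] for p in k if p[0][1]>276 ]
        W=np.array([onz(c,*p,.0105)[:2]*1000 for p in P]);A=np.c_[2*W,np.ones(len(W))];s=np.linalg.lstsq(A,(W**2).sum(1),rcond=None)[0];print(s[:2],np.sqrt(s[2]+s[0]**2+s[1]**2))
```

```text
279 252 57 44
[478.62961948  50.41210043] 58.065311123143914
```

View pics/s9z.png

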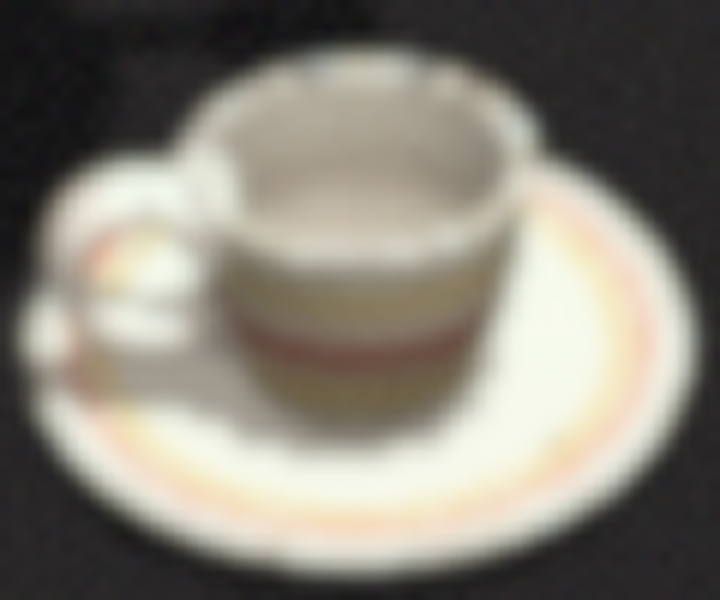

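Run:
```python
import pickle;from h import *
c=pickle.load(open("c9.pkl","rb"))["side"]
p=lambda x,y:(278+x/12-.46,248+y/12-.46)
f=lambda x,y,z:(onz(c,*p(x,y),z)*1000).round(1)
print("saucer front",f(365,572,.0105),"right",f(697,335,.011),"left",f(28,345,.011))
print("rim front",f(362,270,.054),"back",f(362,42,.054),"L",f(180,150,.054),"R",f(545,150,.054))
print("foot front",f(345,438,.006))
q=lambda X:((np.array(proj(c,X))-[278,248]+.46)*12).round()
for cy in(.0535,.0505):
  print("pred rim front/back for centre",cy,q([.4785,cy-.03,.054]),q([.4785,cy+.03,.054]),"base front",q([.4785,cy-.021,.0125]),q([.4785,cy-.016,.005]))
print("pred saucer front ctr .0535",q([.4785,.0535-.057,.0105]))
```

```text
saucer front [472.   -7.7  10.5] right [537.9  43.9  11. ] left [420.8  57.1  11. ]
rim front [475.1  18.9  54. ] back [483.2  80.5  54. ] L [448.3  54.7  54. ] R [510.3  46.3  54. ]
foot front [473.6  30.9   6. ]
pred rim front/back for centre 0.0535 [379. 251.] [333.  34.] base front [372. 401.] [368. 415.]
pred rim front/back for centre 0.0505 [381. 262.] [336.  44.] base front [374. 413.] [370. 426.]
pred saucer front ctr .0535 [400. 551.]
```

Run:
```python
import pickle;from h import *
c=pickle.load(open("c2.pkl","rb"))["wrist"]
print("cam",-c["R"].T@c["t"])
print(c["image"][194:216,300:304].mean((1,2)).round())
c1=pickle.load(open("c1.pkl","rb"))["wrist"];print("cam1",-c1["R"].T@c1["t"])
print(c1["image"][62:80,358:362].mean((1,2)).round())
for c,top,rb in((c1,np.array([.4785,.039,.056]),0),(c,np.array([.4785,.039,.056]),0)):
  for t in(0,3,6,9):
    t_=np.radians(t);ax=np.array([0,np.sin(t_),np.cos(t_)]);r=np.array([0,-np.cos(t_),np.sin(t_)]);o=top-ax*.049
    print(t,[round(proj(c,o+ax*h+r*R)[1],1) for h,R in((.049,.0295),(.015,.03),(.015,.027),(.0075,.021),(0,.016))])
```

```text
cam [0.47430989 0.01322956 0.22637052]
[150. 136. 122. 139. 163. 168. 167. 163. 141. 110.  98. 106. 134. 160.
 168. 168. 168. 168. 169. 162. 141.  94.]
cam1 [ 0.44782631 -0.05491652  0.35252799]
[239. 237. 217. 238. 248. 250. 230. 113. 116. 108. 105.  88. 203. 251.
 248. 248. 247. 225.]
0 [np.float64(69.1), np.float64(79.2), np.float64(75.4), np.float64(69.8), np.float64(65.6)]
3 [np.float64(68.6), np.float64(81.0), np.float64(77.3), np.float64(72.2), np.float64(68.5)]
6 [np.float64(67.9), np.float64(82.7), np.float64(79.0), np.float64(74.5), np.float64(71.3)]
9 [np.float64(67.1), np.float64(84.3), np.float64(80.6), np.float64(76.6), np.float64(74.0)]
0 [np.float64(202.3), np.float64(201.9), np.float64(196.5), np.float64(186.0), np.float64(177.8)]
3 [np.float64(202.3), np.float64(205.1), np.float64(199.7), np.float64(189.7), np.float64(182.0)]
6 [np.float64(202.1), np.float64(208.1), np.float64(202.7), np.float64(193.3), np.float64(186.2)]
9 [np.float64(201.7), np.float64(211.1), np.float64(205.7), np.float64(196.9), np.float64(190.3)]
```

Emit:
arm_command(deltas=[{"dx":0,"dy":0.9,"dz":2.3,"rx":0,"ry":0,"rz":0},{"dx":0,"dy":0.9,"dz":2.3,"rx":0,"ry":0,"rz":0},{"dx":0,"dy":0.9,"dz":2.3,"rx":0,"ry":0,"rz":0},{"dx":0,"dy":0.9,"dz":2.3,"rx":0,"ry":0,"rz":0},{"dx":0,"dy":0.9,"dz":2.4,"rx":0,"ry":0,"rz":0},{"dx":0,"dy":0,"dz":0,"rx":0,"ry":0,"rz":0},{"dx":0,"dy":0,"dz":0,"rx":0,"ry":0,"rz":0}])

```text
time: 10.35
position: [0.478, -0.0149, 0.1308]
tcp_rot: [[-0.0, 1.0, -0.001], [0.0, -0.001, -1.0], [-1.0, -0.0, -0.0]]
wrist_force: [-1.1, 0.3, 0.3]
gripper_width: 0.006
```

```bash
python3 look.py 10 wrist; python3 meas.py 10
```

```text
10.4 [ 0.47772789 -0.01428767  0.13079211] [[-0.001  1.    -0.   ]
 [ 0.    -0.    -1.   ]
 [-1.    -0.001 -0.   ]] [ 0.67037642  0.21346678 -0.70419686] [ -8.9  23.1 103.1   0.   53.8  -8.9]
saucer [478.2  56.3] 57.5 52
242 73 152 153
k 4.320987654320987 3.6196319018404908 237 68
```

View pics/wm10.png

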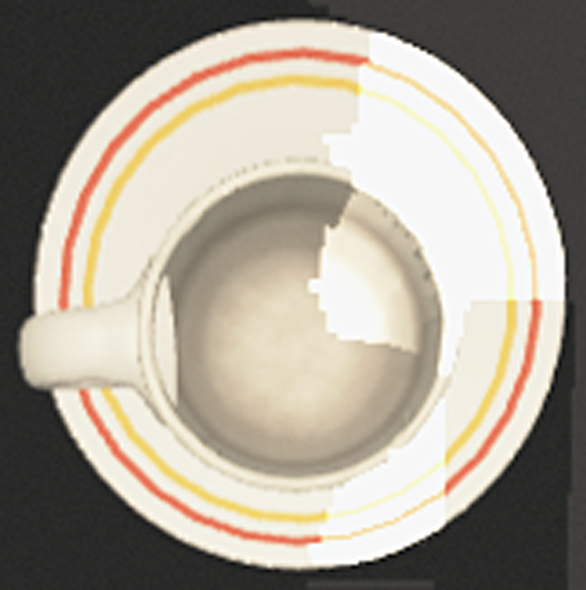

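Run:
```python
import pickle;from h import *
c=pickle.load(open("c10.pkl","rb"))["wrist"];k=3.6196
p=lambda x,y:(237+x/k-.36,68+y/k-.36)
f=lambda x,y,z:(onz(c,*p(x,y),z)*1000).round(1)
q=lambda X:((np.array(proj(c,X))-[237,68]+.36)*k).round()
print("cam",-c["R"].T@c["t"])
for z in(.054,.057):print([f(*e,z) for e in((298,158),(298,490),(140,324),(457,324))])
print("upright inner floor ctr, rim at meas:",q([.478,.0512,.012]),"rim",q([.478,.0512,.054]), "lean4", q([.478,.0512-.003,.012]))
crop(c,270,105,105,105,5.6,"pics/w10z.png")
```

```text
cam [0.47794423 0.05294276 0.3013312 ]
[array([477.9,  81.6,  54. ]), array([477.8,  22.2,  54. ]), array([448.8,  52.8,  54. ]), array([507.1,  52.7,  54. ])]
[array([477.9,  81.3,  57. ]), array([477.8,  22.6,  57. ]), array([449.2,  52.8,  57. ]), array([506.8,  52.7,  57. ])]
upright inner floor ctr, rim at meas: [299. 331.] rim [299. 333.] lean4 [299. 346.]
```

View pics/w10z.png

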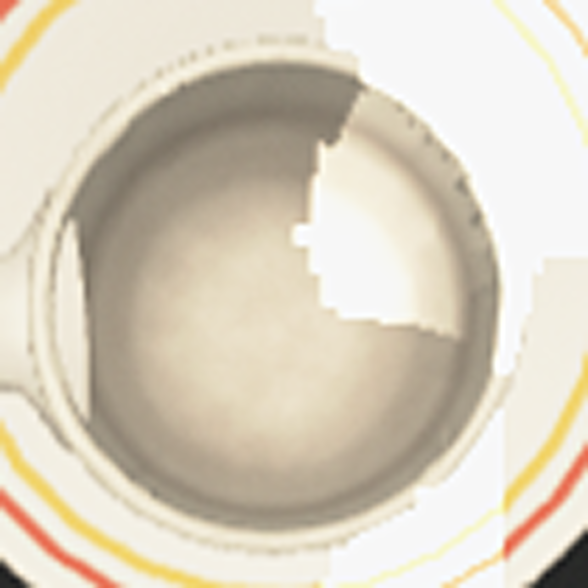

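Emit:
arm_command(deltas=[{"dx":0,"dy":0,"dz":0,"rx":0,"ry":0.1,"rz":0},{"dx":1.8,"dy":0,"dz":0.15,"rx":0,"ry":0,"rz":0},{"dx":1.8,"dy":0,"dz":0.15,"rx":0,"ry":0,"rz":0},{"dx":1.8,"dy":0,"dz":0.15,"rx":0,"ry":0,"rz":0},{"dx":1.8,"dy":0,"dz":0.15,"rx":0,"ry":0,"rz":0},{"dx":1.8,"dy":0,"dz":0.15,"rx":0,"ry":0,"rz":0},{"dx":1.4,"dy":0,"dz":0.15,"rx":0,"ry":0,"rz":0},{"dx":0.6,"dy":0,"dz":0.04,"rx":0,"ry":0,"rz":0},{"dx":0.4,"dy":0,"dz":0,"rx":0,"ry":0,"rz":0},{"dx":0,"dy":0,"dz":0,"rx":0,"ry":0,"rz":0}])

```text
time: 11.4
position: [0.478, -0.0117, 0.0166]
tcp_rot: [[-0.0, 1.0, 0.001], [0.1, 0.001, -0.995], [-0.995, -0.0, -0.1]]
wrist_force: [-0.5, -0.6, -0.7]
gripper_width: 0.003
```

Emit:
arm_command(deltas=[{"dx":0.04,"dy":0,"dz":-0.4,"rx":0,"ry":0,"rz":0},{"dx":0.04,"dy":0,"dz":-0.4,"rx":0,"ry":0,"rz":0},{"dx":0.04,"dy":0,"dz":-0.4,"rx":0,"ry":0,"rz":0},{"dx":0.04,"dy":0,"dz":-0.4,"rx":0,"ry":0,"rz":0},{"dx":0.02,"dy":0,"dz":-0.15,"rx":0,"ry":0,"rz":0},{"dx":0.02,"dy":0,"dz":-0.15,"rx":0,"ry":0,"rz":0},{"dx":0.02,"dy":0,"dz":-0.15,"rx":0,"ry":0,"rz":0},{"dx":0.02,"dy":0,"dz":-0.15,"rx":0,"ry":0,"rz":0},{"dx":0.01,"dy":0,"dz":-0.1,"rx":0,"ry":0,"rz":0},{"dx":0,"dy":0,"dz":0,"rx":0,"ry":0,"rz":0}])

```text
time: 12.4
position: [0.478, 0.0112, 0.0164]
tcp_rot: [[-0.0, 1.0, 0.001], [0.1, 0.001, -0.995], [-0.995, -0.0, -0.1]]
wrist_force: [-0.0, -0.5, -0.1]
gripper_width: 0.005
```

```bash
python3 look.py 11 wrist
```

```text
12.45 [0.47800727 0.01111111 0.01638792] [[-0.     1.     0.001]
 [ 0.1    0.001 -0.995]
 [-0.995 -0.    -0.1  ]] [-0.20821984 -0.61884729 -0.38170634] [-10.   34.8 108.6   9.2  37.9 -17.4]
```

View pics/wrist11.png

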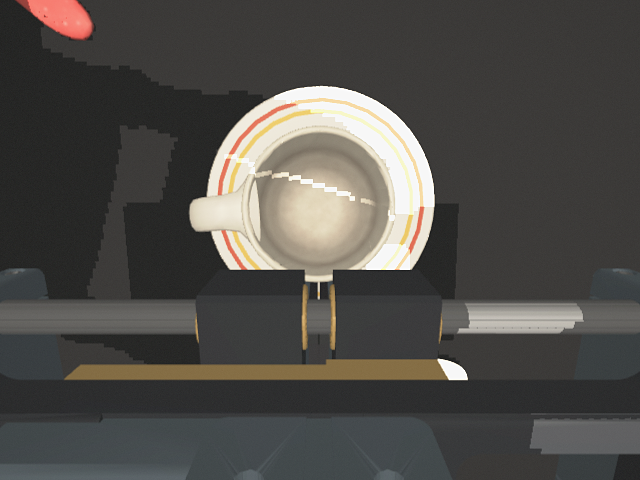

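Emit:
arm_command(deltas=[{"dx":0.01,"dy":0,"dz":-0.1,"rx":0,"ry":0,"rz":0},{"dx":0.01,"dy":0,"dz":-0.1,"rx":0,"ry":0,"rz":0},{"dx":0,"dy":0,"dz":0,"rx":0,"ry":0,"rz":0}])

```text
time: 12.75
position: [0.478, 0.0132, 0.0164]
tcp_rot: [[-0.0, 1.0, 0.001], [0.1, 0.001, -0.995], [-0.995, -0.0, -0.1]]
wrist_force: [-0.2, -0.2, -0.9]
gripper_width: 0.004
```

```bash
python3 look.py 12 wrist;python3 - <<'E'
import pickle;from h import *
for n,v in(("7",123),("11",127)):
  c=pickle.load(open(f"c{n}.pkl","rb"))["wrist"];print(onz(c,320,v,.054)*1000-29.5)
E
```

```text
12.8 [0.47804958 0.01314815 0.01642945] [[-0.     1.     0.001]
 [ 0.1    0.001 -0.995]
 [-0.995 -0.    -0.1  ]] [ 0.36353164 -0.12479677 -0.32079917] [ -9.8  34.8 108.7   9.2  37.9 -17.2]
[448.66804811  55.39964518  24.5       ]
[448.65221348  56.90139735  24.5       ]
```

View pics/wrist12.png

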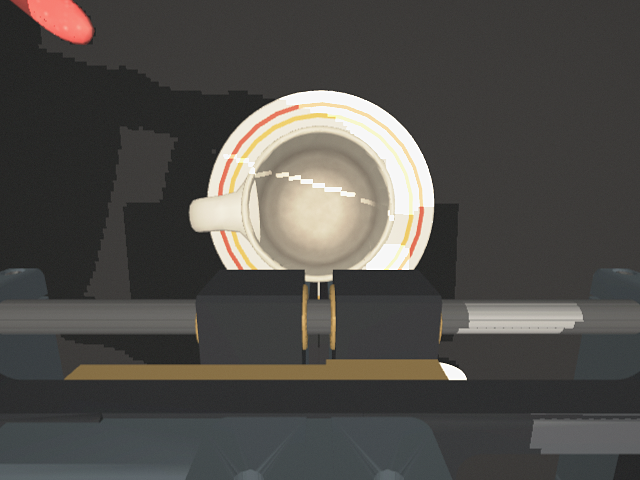

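Retract and check from directly above.

Emit:
arm_command(deltas=[{"dx":-0.05,"dy":0,"dz":0.4,"rx":0,"ry":0,"rz":0},{"dx":-0.15,"dy":0,"dz":1.5,"rx":0,"ry":0,"rz":0},{"dx":-1,"dy":0,"dz":1.3,"rx":0,"ry":0,"rz":0},{"dx":-3,"dy":0,"dz":-0.5,"rx":0,"ry":-0.1,"rz":0},{"dx":-4,"dy":0,"dz":0,"rx":0,"ry":0,"rz":0},{"dx":-3.2,"dy":0,"dz":0,"rx":0,"ry":0,"rz":0},{"dx":0,"dy":0,"dz":0,"rx":0,"ry":0,"rz":0},{"dx":0,"dy":0,"dz":0,"rx":0,"ry":0,"rz":0}])

```text
time: 13.6
position: [0.4784, -0.0185, 0.1285]
tcp_rot: [[0.002, 1.0, 0.0], [-0.0, 0.0, -1.0], [-1.0, 0.002, 0.0]]
wrist_force: [-0.7, 0.3, -0.1]
gripper_width: 0.006
```

```bash
python3 look.py 13 wrist side; python3 meas.py 13
python3 - <<'E'
import pickle;from h import *
c=pickle.load(open("c13.pkl","rb"))["wrist"];print("cam",-c["R"].T@c["t"])
crop(c,240,60,160,160,3.7,"pics/w13z.png")
E
```

```text
13.7 [ 0.47753905 -0.01827733  0.12710485] [[-0.001  1.     0.   ]
 [ 0.     0.    -1.   ]
 [-1.    -0.001 -0.   ]] [ 0.35527949 -0.6130242  -0.08255524] [ -9.4  23.4 103.3  -0.   53.3  -9.4]
saucer [478.2  56.3] 57.5 52
239 67 155 155
k 4.242424242424242 3.5757575757575757 234 62
cam [0.47787052 0.04943563 0.29908186]
```

View pics/w13z.png

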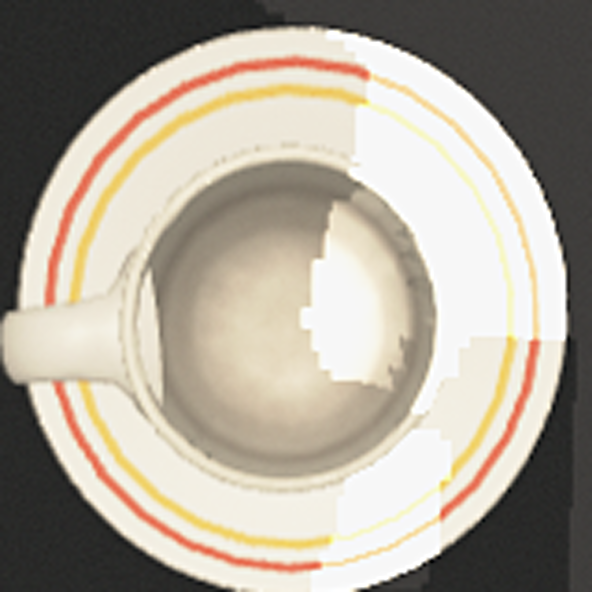

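Run:
```python
import pickle;from h import *
c=pickle.load(open("c13.pkl","rb"))["wrist"];k=3.7
f=lambda x,y,z:(onz(c,240+x/k-.36,60+y/k-.36,z)*1000).round(1)
print([f(*e,.054) for e in((287,145),(287,490),(125,317),(450,317))],"handle",f(3,345,.04))
q=lambda X:((np.array(proj(c,X))-[240,60]+.36)*k).round()
for y in(.053,.055):print(q([.478,y,.054]),q([.478,y,.012]))
crop(c,268,92,105,105,5.6,"pics/w13y.png")
crop(pickle.load(open("c13.pkl","rb"))["side"],278,248,60,50,12,"pics/s13z.png")
```

```text
[array([477.2,  85.2,  54. ]), array([477.2,  26.2,  54. ]), array([448.5,  56.6,  54. ]), array([506.1,  56.7,  54. ])] handle [423.8  52.   40. ]
[291. 338.] [291. 341.]
[291. 327.] [291. 331.]
```

View pics/w13y.png

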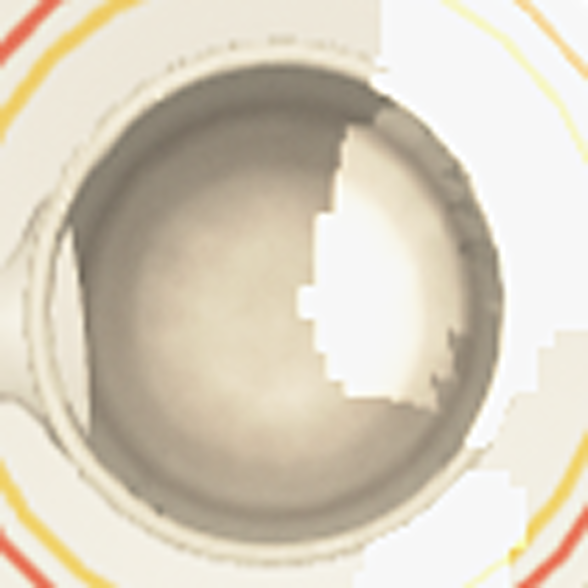

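View pics/s13z.png

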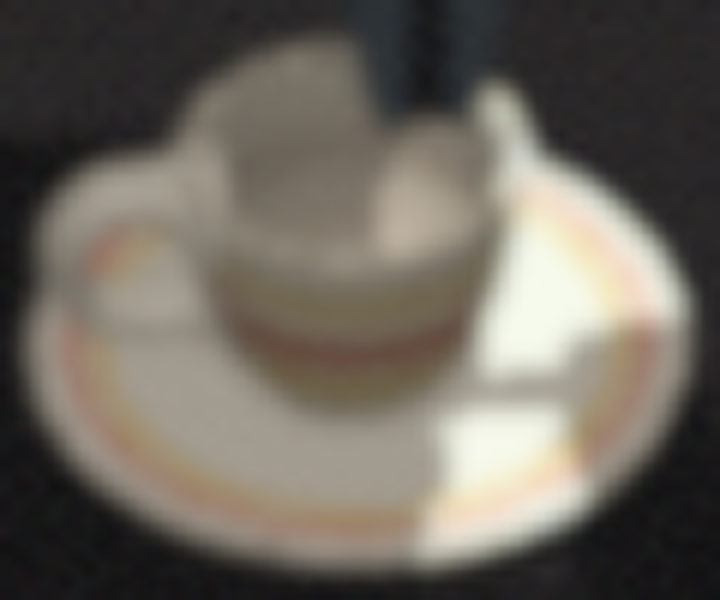

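Emit:
arm_command(deltas=[{"dx":0,"dy":-1.1,"dz":-2.7,"rx":0,"ry":0,"rz":0},{"dx":0,"dy":-1.1,"dz":-2.7,"rx":0,"ry":0,"rz":0},{"dx":0,"dy":-1.1,"dz":-2.7,"rx":0,"ry":0,"rz":0},{"dx":0,"dy":-1.15,"dz":-2.7,"rx":0,"ry":0,"rz":0},{"dx":1,"dy":0,"dz":-0.1,"rx":0,"ry":0,"rz":0},{"dx":2.5,"dy":0,"dz":0,"rx":0,"ry":0,"rz":0},{"dx":2.5,"dy":0,"dz":0,"rx":0,"ry":0,"rz":0},{"dx":2,"dy":0,"dz":0,"rx":0,"ry":0,"rz":0},{"dx":0,"dy":0,"dz":0,"rx":0,"ry":0,"rz":0},{"dx":0,"dy":0,"dz":0,"rx":0,"ry":0,"rz":0}])

```text
time: 14.7
position: [0.4331, 0.0905, 0.0471]
tcp_rot: [[-0.002, 1.0, 0.001], [-0.0, 0.001, -1.0], [-1.0, -0.002, 0.0]]
wrist_force: [-0.1, -0.3, -0.4]
gripper_width: 0.008
```

```bash
python3 look.py 14 side
```

```text
14.75 [0.4335887  0.09064743 0.04771468] [[-0.001  1.     0.001]
 [-0.     0.001 -1.   ]
 [-1.    -0.001  0.   ]] [0.35618802 1.50163856 0.31347316] [  4.1  29.6 112.3  -0.   38.1   4. ]
```

View pics/side14.png

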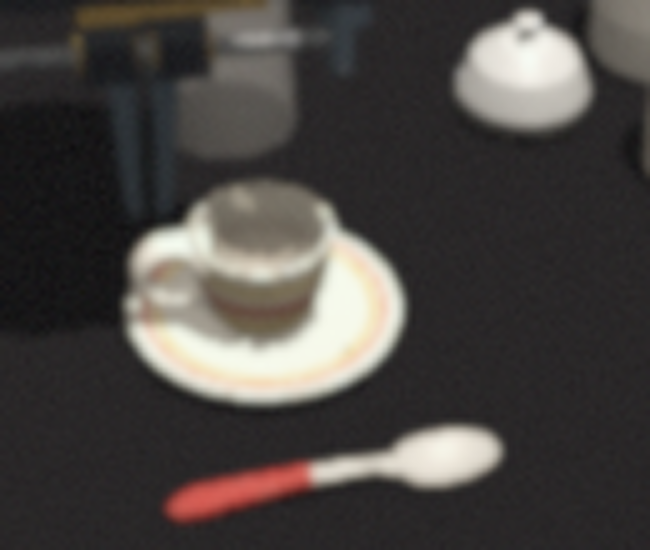

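Emit:
arm_command(deltas=[{"dx":1.2,"dy":0,"dz":0,"rx":0,"ry":0,"rz":0},{"dx":1.1,"dy":0,"dz":0,"rx":0,"ry":0,"rz":0},{"dx":0,"dy":0,"dz":0.4,"rx":0,"ry":0,"rz":0},{"dx":0,"dy":0,"dz":0.4,"rx":0,"ry":0,"rz":0},{"dx":0,"dy":0,"dz":0.4,"rx":0,"ry":0,"rz":0},{"dx":0,"dy":0,"dz":0,"rx":0,"ry":0,"rz":0}])

```text
time: 15.35
position: [0.4338, 0.0784, 0.0251]
tcp_rot: [[0.001, 1.0, 0.0], [0.0, 0.0, -1.0], [-1.0, 0.001, -0.0]]
wrist_force: [-0.4, 0.6, -0.4]
gripper_width: 0.005
```

```bash
python3 look.py 15 side
```

```text
15.4 [0.43380157 0.07866078 0.02502566] [[ 0.001  1.     0.   ]
 [ 0.     0.    -1.   ]
 [-1.     0.001 -0.   ]] [-0.19252398 -0.08275568  0.42810515] [  2.5  32.2 113.6   0.   34.2   2.5]
```

View pics/side15.png

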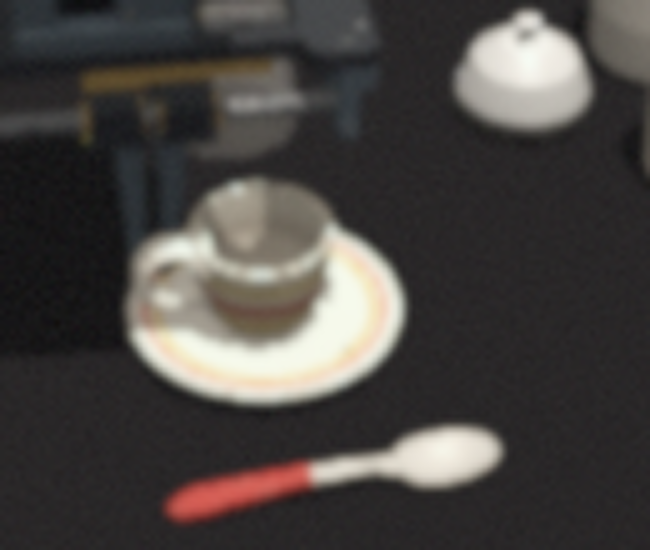

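Emit:
arm_command(deltas=[{"dx":0,"dy":-0.13,"dz":0.27,"rx":-0.06,"ry":0,"rz":0},{"dx":0,"dy":-0.13,"dz":0.27,"rx":-0.06,"ry":0,"rz":0},{"dx":0,"dy":-0.13,"dz":0.27,"rx":-0.06,"ry":0,"rz":0},{"dx":0,"dy":-0.13,"dz":0.27,"rx":-0.06,"ry":0,"rz":0},{"dx":0,"dy":-0.13,"dz":0.27,"rx":-0.06,"ry":0,"rz":0},{"dx":0,"dy":0,"dz":0,"rx":0,"ry":0,"rz":0}])

```text
time: 16.0
position: [0.4286, 0.0647, 0.0247]
tcp_rot: [[0.0, 0.955, 0.297], [0.0, 0.297, -0.955], [-1.0, 0.0, -0.0]]
wrist_force: [-0.9, 0.4, -0.3]
gripper_width: 0.008
```

```bash
python3 look.py 16 side
```

```text
16.05 [0.42873977 0.06483811 0.02472006] [[ 0.     0.955  0.295]
 [ 0.     0.295 -0.955]
 [-1.     0.     0.   ]] [-0.01533822  0.629588    1.00257615] [  0.7  31.9 114.6   0.   33.5 -16.5]
```

View pics/side16.png

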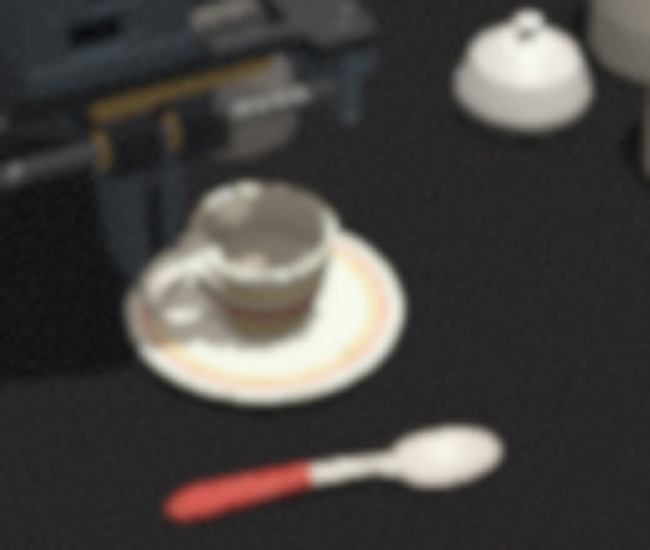

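Emit:
arm_command(deltas=[{"dx":0,"dy":-0.13,"dz":0.27,"rx":-0.06,"ry":0,"rz":0},{"dx":0,"dy":-0.13,"dz":0.27,"rx":-0.06,"ry":0,"rz":0},{"dx":0,"dy":-0.13,"dz":0.27,"rx":-0.06,"ry":0,"rz":0},{"dx":0,"dy":-0.13,"dz":0.27,"rx":-0.06,"ry":0,"rz":0},{"dx":0,"dy":-0.13,"dz":0.27,"rx":-0.06,"ry":0,"rz":0},{"dx":0,"dy":-0.13,"dz":0.27,"rx":-0.06,"ry":0,"rz":0},{"dx":0,"dy":-0.13,"dz":0.27,"rx":-0.06,"ry":0,"rz":0},{"dx":0,"dy":0,"dz":0,"rx":0,"ry":0,"rz":0}])

```text
time: 16.85
position: [0.4295, 0.044, 0.0246]
tcp_rot: [[0.0, 0.752, 0.66], [0.0, 0.66, -0.752], [-1.0, 0.0, 0.0]]
wrist_force: [-0.9, 0.5, 1.2]
gripper_width: 0.003
```

```bash
python3 look.py 17 side wrist
```

```text
16.95 [0.42937181 0.04418707 0.0245962 ] [[ 0.     0.753  0.658]
 [ 0.     0.658 -0.753]
 [-1.     0.     0.   ]] [-0.22643183  0.87974425  0.05348916] [ -2.1  31.9 114.9   0.   33.3 -43.2]
```

View pics/side17.png

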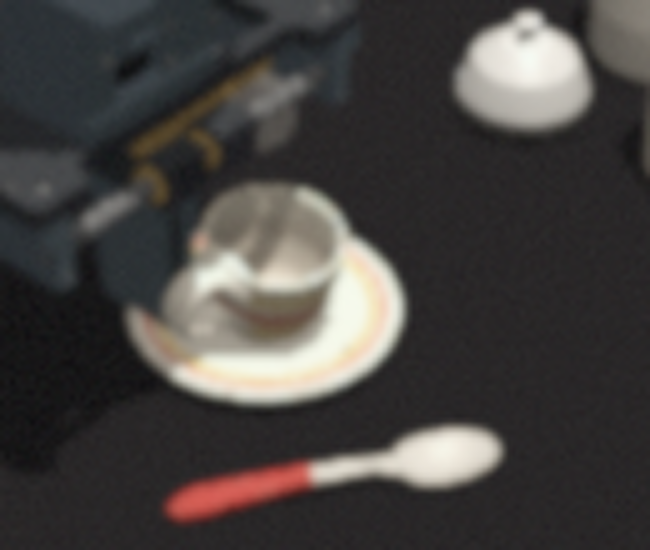

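View pics/wrist17.png

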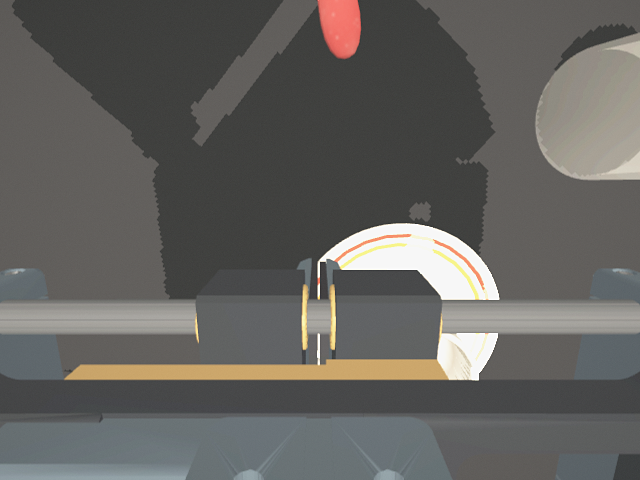

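Emit:
arm_command(deltas=[{"dx":0,"dy":-0.2,"dz":-0.5,"rx":0,"ry":0,"rz":0},{"dx":0,"dy":-0.4,"dz":-0.5,"rx":0,"ry":0,"rz":0},{"dx":0,"dy":0,"dz":0,"rx":0,"ry":0,"rz":0},{"dx":0,"dy":0,"dz":0,"rx":0,"ry":0,"rz":0}])

```text
time: 17.35
position: [0.4181, 0.0477, 0.0246]
tcp_rot: [[-0.0, 0.751, 0.66], [-0.0, 0.66, -0.751], [-1.0, -0.0, -0.0]]
wrist_force: [0.4, -0.0, 0.8]
gripper_width: 0.005
```

```bash
python3 look.py 18 side
python3 - <<'E'
import pickle;from h import *
crop(pickle.load(open("c18.pkl","rb"))["side"],278,245,60,50,12,"pics/s18z.png")
E
```

```text
17.4 [0.41838852 0.04763777 0.02458   ] [[ 0.     0.751  0.66 ]
 [ 0.     0.66  -0.751]
 [-1.     0.     0.   ]] [ 0.55234396 -0.93469554  0.54786306] [ -1.6  31.5 116.3   0.   32.2 -42.9]
```

View pics/s18z.png

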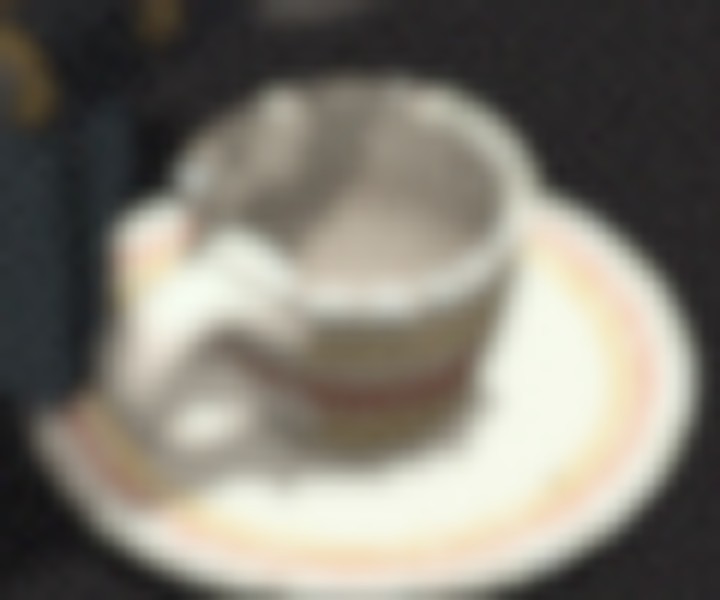

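Emit:
arm_command(deltas=[{"dx":0.3,"dy":0,"dz":0.3,"rx":0,"ry":0,"rz":0},{"dx":0,"dy":0,"dz":0.3,"rx":0,"ry":0,"rz":0},{"dx":0,"dy":0,"dz":0.2,"rx":0,"ry":0,"rz":0},{"dx":0,"dy":-0.08,"dz":0.18,"rx":-0.035,"ry":0,"rz":0},{"dx":0,"dy":-0.08,"dz":0.18,"rx":-0.035,"ry":0,"rz":0},{"dx":0,"dy":-0.08,"dz":0.18,"rx":-0.035,"ry":0,"rz":0},{"dx":0,"dy":-0.08,"dz":0.18,"rx":-0.035,"ry":0,"rz":0},{"dx":0,"dy":-0.08,"dz":0.18,"rx":-0.035,"ry":0,"rz":0},{"dx":0,"dy":-0.08,"dz":0.18,"rx":-0.035,"ry":0,"rz":0},{"dx":0,"dy":-0.08,"dz":0.18,"rx":-0.035,"ry":0,"rz":0}])

```text
time: 18.4
position: [0.4291, 0.0287, 0.0215]
tcp_rot: [[-0.0, 0.568, 0.823], [0.0, 0.823, -0.568], [-1.0, -0.0, -0.0]]
wrist_force: [-0.2, 0.1, -0.3]
gripper_width: 0.004
```

```bash
python3 look.py 19 side
python3 - <<'E'
import pickle;from h import *
crop(pickle.load(open("c19.pkl","rb"))["side"],278,245,60,50,12,"pics/s19z.png")
E
```

```text
18.45 [0.42927646 0.02852593 0.02148878] [[-0.     0.566  0.825]
 [-0.     0.825 -0.566]
 [-1.    -0.     0.   ]] [-1.04277853  0.40253644  0.07036159] [ -4.2  32.2 115.2  -0.   32.6 -59.7]
```

View pics/s19z.png

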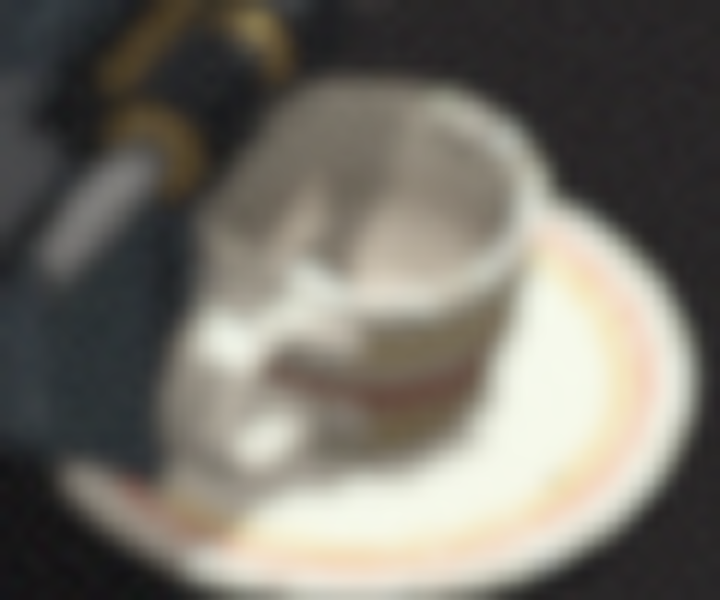

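Emit:
arm_command(deltas=[{"dx":0,"dy":-0.08,"dz":0.18,"rx":-0.035,"ry":0,"rz":0},{"dx":0,"dy":-0.08,"dz":0.18,"rx":-0.035,"ry":0,"rz":0},{"dx":0,"dy":-0.08,"dz":0.18,"rx":-0.035,"ry":0,"rz":0},{"dx":0,"dy":-0.08,"dz":0.18,"rx":-0.035,"ry":0,"rz":0},{"dx":0,"dy":-0.08,"dz":0.18,"rx":-0.035,"ry":0,"rz":0},{"dx":0,"dy":-0.08,"dz":0.18,"rx":-0.035,"ry":0,"rz":0},{"dx":0,"dy":-0.08,"dz":0.18,"rx":-0.035,"ry":0,"rz":0},{"dx":0,"dy":-0.08,"dz":0.18,"rx":-0.035,"ry":0,"rz":0},{"dx":0,"dy":0,"dz":0,"rx":0,"ry":0,"rz":0}])

```text
time: 19.35
position: [0.439, 0.0164, 0.0215]
tcp_rot: [[0.0, 0.319, 0.948], [-0.0, 0.948, -0.319], [-1.0, 0.0, 0.0]]
wrist_force: [-0.7, 0.5, -0.3]
gripper_width: 0.011
```

```bash
python3 look.py 20 side
python3 - <<'E'
import pickle;from h import *
crop(pickle.load(open("c20.pkl","rb"))["side"],278,245,60,50,12,"pics/s20z.png")
E
```

```text
19.4 [0.43881305 0.0165304  0.02149947] [[-0.     0.321  0.947]
 [ 0.     0.947 -0.321]
 [-1.     0.    -0.   ]] [-0.99692722  0.83644484  0.67650315] [ -5.6  32.5 113.9   0.   33.5 -76.9]
```

View pics/s20z.png

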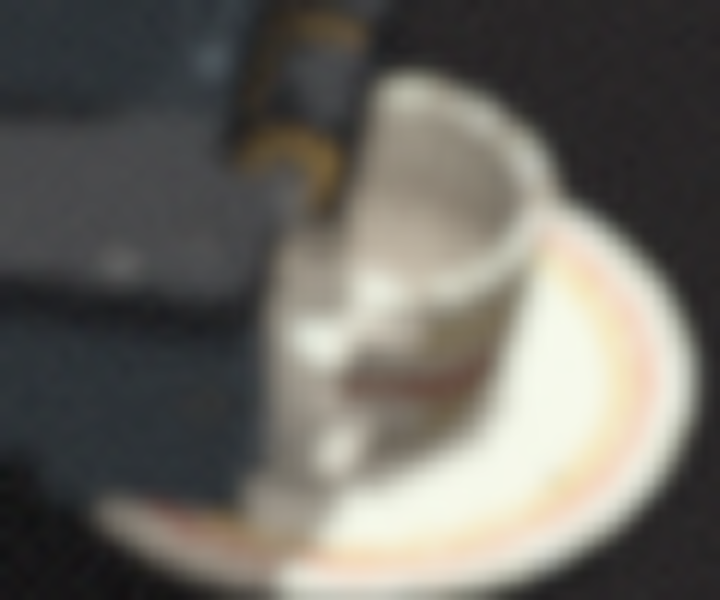

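Emit:
arm_command(deltas=[{"dx":0,"dy":-0.08,"dz":0.18,"rx":-0.035,"ry":0,"rz":0},{"dx":0,"dy":-0.08,"dz":0.18,"rx":-0.035,"ry":0,"rz":0},{"dx":0,"dy":-0.08,"dz":0.18,"rx":-0.035,"ry":0,"rz":0},{"dx":0,"dy":-0.08,"dz":0.18,"rx":-0.035,"ry":0,"rz":0},{"dx":0,"dy":-0.08,"dz":0.18,"rx":-0.035,"ry":0,"rz":0},{"dx":0,"dy":-0.08,"dz":0.18,"rx":-0.035,"ry":0,"rz":0},{"dx":0,"dy":-0.08,"dz":0.18,"rx":-0.035,"ry":0,"rz":0},{"dx":0,"dy":0,"dz":0,"rx":0,"ry":0,"rz":0}])

```text
time: 20.2
position: [0.45, 0.0084, 0.0215]
tcp_rot: [[0.0, 0.08, 0.997], [-0.0, 0.997, -0.08], [-1.0, -0.0, 0.0]]
wrist_force: [-0.9, -0.7, -0.0]
gripper_width: 0.004
```

```bash
python3 look.py 21 side
python3 - <<'E'
import pickle;from h import *
crop(pickle.load(open("c21.pkl","rb"))["side"],278,245,60,50,12,"pics/s21z.png")
E
```

```text
20.25 [0.44979117 0.00845279 0.02152366] [[-0.     0.082  0.997]
 [ 0.     0.997 -0.082]
 [-1.     0.    -0.   ]] [-0.75441515  0.02567181  0.83862881] [ -6.5  32.9 112.4   0.   34.6 -91.9]
```

View pics/s21z.png

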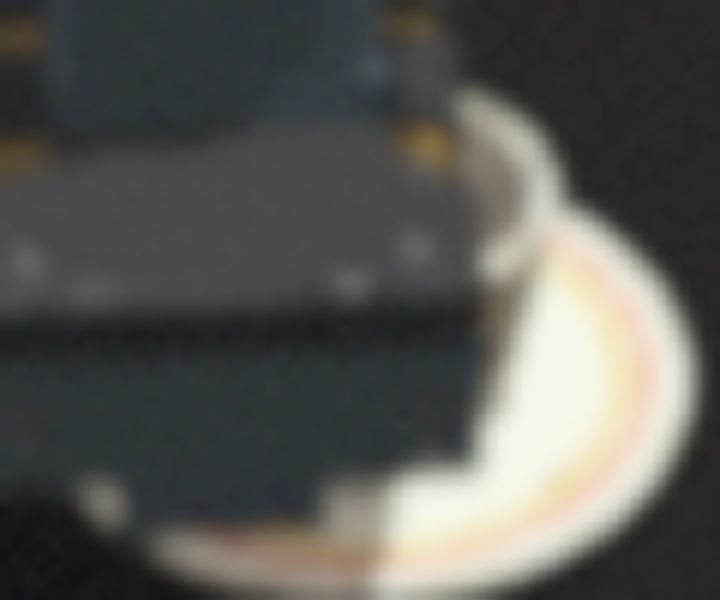

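Emit:
arm_command(deltas=[{"dx":0,"dy":0,"dz":-0.7,"rx":0,"ry":0,"rz":0},{"dx":0,"dy":-0.5,"dz":-1.3,"rx":0,"ry":0,"rz":0},{"dx":-3.5,"dy":0,"dz":0,"rx":0,"ry":0,"rz":0},{"dx":-4,"dy":0,"dz":0,"rx":0,"ry":0,"rz":0},{"dx":-3.2,"dy":1,"dz":1,"rx":0,"ry":0,"rz":0},{"dx":0,"dy":1.3,"dz":2.6,"rx":0,"ry":0,"rz":0},{"dx":0,"dy":1.3,"dz":2.6,"rx":0,"ry":0,"rz":0},{"dx":0,"dy":1.3,"dz":2.6,"rx":0,"ry":0,"rz":0},{"dx":0,"dy":1.3,"dz":2.6,"rx":0,"ry":0,"rz":0},{"dx":0,"dy":0,"dz":0,"rx":0,"ry":0,"rz":0}])

```text
time: 21.25
position: [0.5506, 0.0589, 0.1284]
tcp_rot: [[0.002, 0.08, 0.997], [0.0, 0.997, -0.08], [-1.0, 0.0, 0.002]]
wrist_force: [0.4, 0.2, 0.9]
gripper_width: 0.003
```

```bash
python3 look.py 22 side wrist
python3 - <<'E'
import pickle;from h import *
crop(pickle.load(open("c22.pkl","rb"))["side"],278,245,60,50,12,"pics/s22z.png")
E
```

```text
21.35 [0.54727319 0.05797584 0.12803995] [[-0.001  0.08   0.997]
 [-0.     0.997 -0.08 ]
 [-1.    -0.    -0.001]] [-0.82413203  0.47442406 -0.14875638] [ -0.2  28.2  93.4  -0.   58.5 -85.6]
```

View pics/wrist22.png

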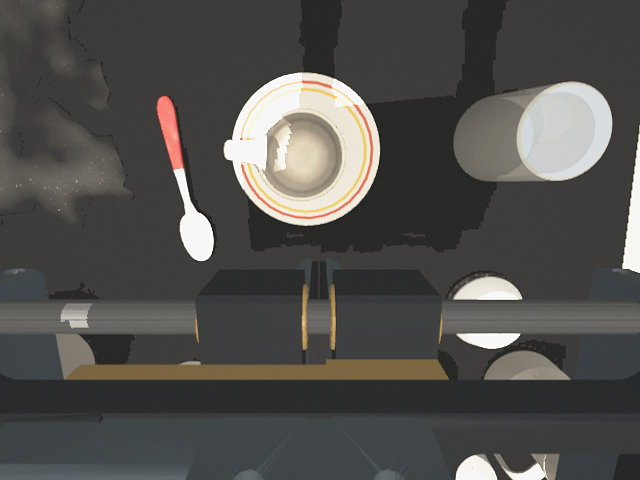

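View pics/s22z.png

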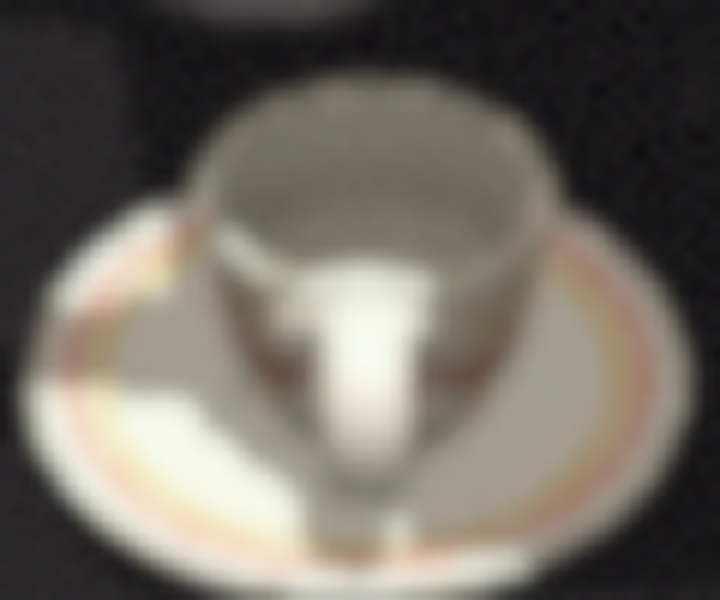

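Run:
```python
import pickle;from h import *
c=pickle.load(open("c22.pkl","rb"))["wrist"]
crop(c,215,65,175,165,4,"pics/w22z.png")
print("cam",-c["R"].T@c["t"])
m=(c["image"].max(2)>110).astype(np.uint8);m[262:]=0
cs,_=cv2.findContours(m,cv2.RETR_EXTERNAL,cv2.CHAIN_APPROX_NONE)
for k in cs:
    x,y,w,h=cv2.boundingRect(k)
    if len(k)<60:continue
    if 150<x<220 and y>80 and w<90:
        P=np.array([onz(c,*p[0],.005)[:2] for p in k])*1000
        i=P[:,0].argmin();j=P[:,0].argmax();u=P[j]-P[i];print("spoon",P[i],P[j],(P[i]+P[j])/2,np.hypot(*u),np.degrees(np.arctan2(u[1],u[0])))
        M=np.zeros_like(m);cv2.drawContours(M,[k],-1,1,-1);yy,xx=np.nonzero(M)
        Q=np.array([onz(c,a,b,.005)[:2] for a,b in zip(xx,yy)])*1000
        red=c["image"][yy,xx];rm=(red[:,0]>1.6*red[:,1])
        a=Q[rm].mean(0);b=Q[Q[:,0]>Q[:,0].max()-35].mean(0);d=b-a;print("red->bowl centroid angle",np.degrees(np.arctan2(d[1],d[0])))
        v=cv2.fitLine(Q.astype(np.float32),cv2.DIST_L2,0,.01,.01).ravel();print("line",np.degrees(np.arctan2(v[1],v[0])))
    if 215<x<250 and w>120:
        W=np.array([onz(c,*p[0],.0105)[:2] for p in cv2.convexHull(k)])*1000
        for _ in range(4):
            A=np.c_[2*W,np.ones(len(W))];s=np.linalg.lstsq(A,(W**2).sum(1),rcond=None)[0];r=np.sqrt(s[2]+s[0]**2+s[1]**2)
            W=W[abs(np.hypot(*(W-s[:2]).T)-r)<max(1.,6-2*_)]
        print("saucer",s[:2],r,len(W))
```

```text
cam [0.48252375 0.06555427 0.29864778]
spoon [427.98321073 -49.11489662] [559.16779922 -36.37360029] [493.57550498 -42.74424846] 131.80188499317055 5.54744976616997
red->bowl centroid angle 5.102148167883355
line 5.0005507
saucer [478.08748729  56.20363686] 57.33981854666739 53
```

View pics/w22z.png

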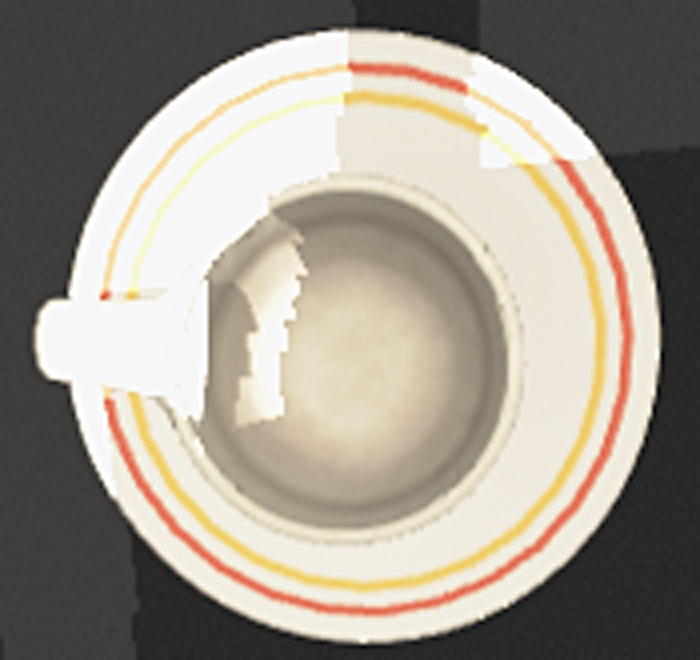

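Run:
```python
import pickle;from h import *
c=pickle.load(open("c22.pkl","rb"))["wrist"];k=4
f=lambda x,y,z:(onz(c,215+x/k-.37,65+y/k-.37,z)*1000)
r=[f(*e,.054) for e in((345,177),(345,545),(523,361))];cc=np.array([(r[0]+r[1])[0]/2,r[2][1]-29.3]);print(r,cc)
h=f(40,340,.045)
for h in(f(40,340,.045),f(150,342,.05)):
    d=h[:2]-cc;print(h,np.hypot(*d),np.degrees(np.arctan2(d[1],d[0])))
# floor centre: inner-floor ring extents
fl=[f(355,215,.014),f(355,508,.014),f(485,361,.014),f(213,361,.014)];print(fl)
```

```text
[array([451.78794207,  57.0766964 ,  54.        ]), array([510.33929143,  51.71391478,  54.        ]), array([482.55695864,  83.6469008 ,  54.        ])] [481.06361675  54.3469008 ]
[472.53988579   2.73896366  45.        ] 52.30710434744091 -99.37848653991313
[474.52118303  22.19337182  50.        ] 32.81238889112374 -101.50123937896421
[array([453.58978084,  56.94297662,  14.        ]), array([507.82951564,  52.0636499 ,  14.        ]), array([481.98103552,  79.35795528,  14.        ]), array([477.82056779,  27.4939627 ,  14.        ])]
```

Emit:
arm_command(deltas=[{"dx":0,"dy":-1.6,"dz":-2.65,"rx":0,"ry":0,"rz":0},{"dx":0,"dy":-1.6,"dz":-2.65,"rx":0,"ry":0,"rz":0},{"dx":0,"dy":-1.6,"dz":-2.65,"rx":0,"ry":0,"rz":0},{"dx":0,"dy":-1.6,"dz":-2.65,"rx":0,"ry":0,"rz":0},{"dx":0,"dy":0,"dz":0,"rx":-0.085,"ry":0,"rz":0},{"dx":2,"dy":0,"dz":0,"rx":-0.085,"ry":0,"rz":0},{"dx":2.5,"dy":0,"dz":0,"rx":0,"ry":0,"rz":0},{"dx":2.5,"dy":0,"dz":0,"rx":0,"ry":0,"rz":0},{"dx":2,"dy":0,"dz":0,"rx":0,"ry":0,"rz":0},{"dx":0,"dy":0,"dz":0,"rx":0,"ry":0,"rz":0}])

```text
time: 22.35
position: [0.4346, 0.0025, 0.037]
tcp_rot: [[-0.004, -0.089, 0.996], [0.001, 0.996, 0.089], [-1.0, 0.001, -0.004]]
wrist_force: [0.8, -0.1, 0.7]
gripper_width: 0.001
```

Emit:
arm_command(deltas=[{"dx":0.8,"dy":0,"dz":0,"rx":0,"ry":0,"rz":0},{"dx":0.7,"dy":-0.04,"dz":0.4,"rx":0,"ry":0,"rz":0},{"dx":0,"dy":-0.04,"dz":0.4,"rx":0,"ry":0,"rz":0},{"dx":0,"dy":-0.03,"dz":0.3,"rx":0,"ry":0,"rz":0},{"dx":0,"dy":-0.01,"dz":0.15,"rx":0,"ry":0,"rz":0},{"dx":0,"dy":-0.01,"dz":0.15,"rx":0,"ry":0,"rz":0},{"dx":0,"dy":-0.01,"dz":0.15,"rx":0,"ry":0,"rz":0},{"dx":0,"dy":-0.01,"dz":0.15,"rx":0,"ry":0,"rz":0},{"dx":0,"dy":-0.01,"dz":0.15,"rx":0,"ry":0,"rz":0},{"dx":0,"dy":-0.01,"dz":0.15,"rx":0,"ry":0,"rz":0}])

```text
time: 23.35
position: [0.4574, 0.0025, 0.0235]
tcp_rot: [[-0.0, -0.09, 0.996], [0.0, 0.996, 0.09], [-1.0, 0.0, -0.0]]
wrist_force: [-1.9, -0.6, 0.3]
gripper_width: 0.005
```

Emit:
arm_command(deltas=[{"dx":0,"dy":-0.01,"dz":0.15,"rx":0,"ry":0,"rz":0},{"dx":0,"dy":-0.01,"dz":0.15,"rx":0,"ry":0,"rz":0},{"dx":0,"dy":-0.01,"dz":0.15,"rx":0,"ry":0,"rz":0},{"dx":0,"dy":-0.01,"dz":0.15,"rx":0,"ry":0,"rz":0},{"dx":0,"dy":0,"dz":0,"rx":0,"ry":0,"rz":0}])

```text
time: 23.85
position: [0.4637, 0.0027, 0.0235]
tcp_rot: [[0.0, -0.09, 0.996], [-0.0, 0.996, 0.09], [-1.0, -0.0, 0.0]]
wrist_force: [-0.4, 0.6, 0.3]
gripper_width: 0.006
```

```bash
python3 look.py 23 side
```

```text
23.9 [0.46350372 0.00268174 0.02352637] [[ 0.    -0.09   0.996]
 [-0.     0.996  0.09 ]
 [-1.    -0.     0.   ]] [-0.80124783  0.02528745  0.45647437] [  -7.1   33.2  110.5    0.    36.3 -102.2]
```

View pics/side23.png

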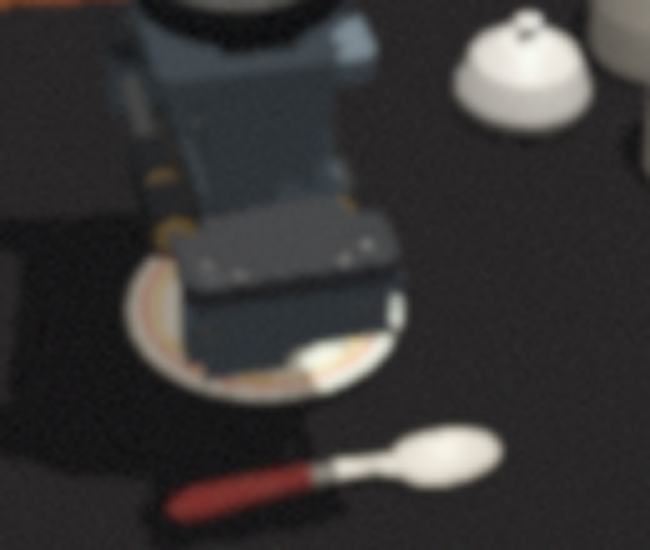

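Emit:
arm_command(deltas=[{"dx":0,"dy":0,"dz":-0.7,"rx":0,"ry":0,"rz":0},{"dx":0,"dy":0,"dz":-1.3,"rx":0,"ry":0,"rz":0},{"dx":-3.5,"dy":0,"dz":0,"rx":0,"ry":0,"rz":0},{"dx":-4,"dy":0,"dz":0,"rx":0,"ry":0,"rz":0},{"dx":-3,"dy":0.4,"dz":0.8,"rx":0,"ry":0,"rz":0},{"dx":0,"dy":1,"dz":2.5,"rx":0,"ry":0,"rz":0},{"dx":0,"dy":1,"dz":2.5,"rx":0,"ry":0,"rz":0},{"dx":0,"dy":1,"dz":2.5,"rx":0,"ry":0,"rz":0},{"dx":0,"dy":1,"dz":2.5,"rx":0,"ry":0,"rz":0},{"dx":0,"dy":0,"dz":0,"rx":0,"ry":0,"rz":0}])

```text
time: 24.9
position: [0.5492, 0.0555, 0.1284]
tcp_rot: [[0.002, -0.091, 0.996], [0.0, 0.996, 0.091], [-1.0, 0.0, 0.002]]
wrist_force: [0.5, -0.4, -0.0]
gripper_width: 0.005
```

```bash
python3 look.py 24 side wrist
python3 - <<'E'
import pickle;from h import *
d=pickle.load(open("c24.pkl","rb"));c=d["wrist"]
crop(d["side"],278,245,60,50,12,"pics/s24z.png")
m=(c["image"].max(2)>110).astype(np.uint8);m[262:]=0
cs,_=cv2.findContours(m,cv2.RETR_EXTERNAL,cv2.CHAIN_APPROX_NONE)
for k in cs:
    if len(k)>150:print(cv2.boundingRect(k))
E
```

```text
25.0 [0.54628166 0.05450868 0.12807478] [[-0.001 -0.091  0.996]
 [-0.     0.996  0.091]
 [-1.     0.    -0.001]] [-1.46908983 -0.41638712  0.75083572] [ -0.5  28.1  93.6  -0.   58.4 -95.7]
(481, 131, 148, 94)
(246, 73, 154, 154)
(183, 72, 36, 171)
```

View pics/wrist24.png

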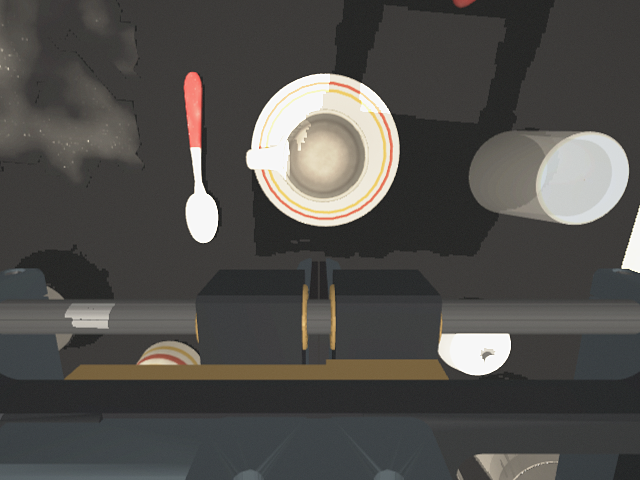

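View pics/s24z.png

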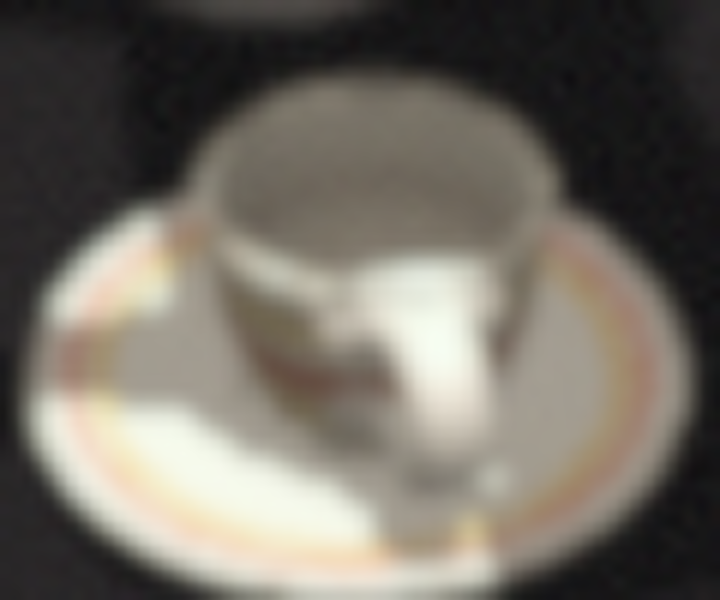

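```bash
cat > m2.py <<'E'
import pickle,sys;from h import *
c=pickle.load(open(f"c{sys.argv[1]}.pkl","rb"))["wrist"]
m=(c["image"].max(2)>110).astype(np.uint8);m[262:]=0
cs,_=cv2.findContours(m,cv2.RETR_EXTERNAL,cv2.CHAIN_APPROX_NONE)
for k in cs:
    x,y,w,h=cv2.boundingRect(k)
    if len(k)<150:continue
    if 2.2*w<h or w>2.2*h:
        P=np.array([onz(c,*p[0],.005)[:2] for p in k])*1000
        i=P[:,0].argmin();j=P[:,0].argmax();u=P[j]-P[i];print("spoon",P[i],P[j],(P[i]+P[j])/2,np.hypot(*u),np.degrees(np.arctan2(u[1],u[0])))
    elif .8<w/h<1.25 and 130<w<260:
        W=np.array([onz(c,*p[0],.0105)[:2] for p in cv2.convexHull(k)])*1000
        for _ in range(4):
            A=np.c_[2*W,np.ones(len(W))];s=np.linalg.lstsq(A,(W**2).sum(1),rcond=None)[0];r=np.sqrt(s[2]+s[0]**2+s[1]**2)
            W=W[abs(np.hypot(*(W-s[:2]).T)-r)<max(1.,6-2*_)]
        print("saucer",s[:2],r,len(W))
        x0,y0=x-8,y-8;print("crop origin",x0,y0);crop(c,x0,y0,170,170,3.5,f"pics/z{sys.argv[1]}.png")
E
python3 m2.py 24
```

```text
saucer [478.10340182  56.14833695] 57.37698639943453 59
crop origin 238 65
spoon [428.05350788 -45.81509306] [559.21893541 -41.74974949] [493.63622165 -43.78242127] 131.22841307207733 1.7752580888621339
```

View pics/z24.png

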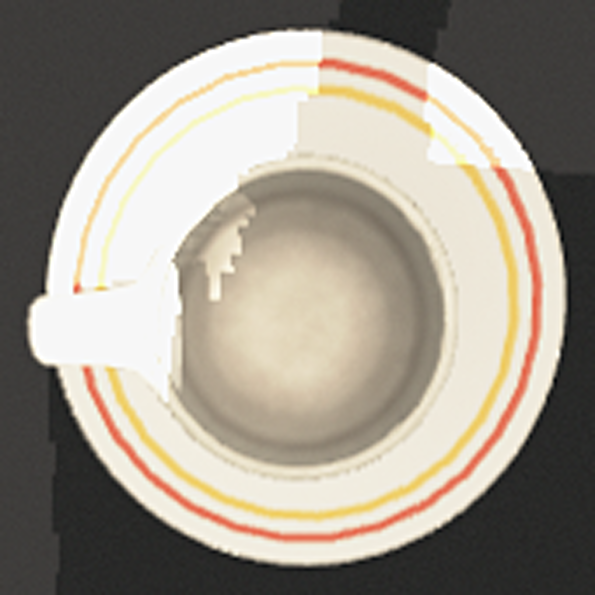

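```bash
cat > m3.py <<'E'
import pickle,sys;from h import *
def run(n,x0,y0,k,top,bot,right,xm,hx,hy,hx2,hy2):
    c=pickle.load(open(f"c{n}.pkl","rb"))["wrist"]
    f=lambda x,y,z:(onz(c,x0+x/k-.37,y0+y/k-.37,z)*1000)
    a,b,r=f(xm,top,.054),f(xm,bot,.054),f(right,(top+bot)/2,.054)
    R=np.hypot(*(a-b)[:2])/2
    mid=(a+b)[:2]/2; n_=(r[:2]-mid);n_/=np.hypot(*n_);cc=r[:2]-n_*R
    print("R",R,"cup",cc)
    for h in(f(hx,hy,.045),f(hx2,hy2,.053)):
        d=h[:2]-cc;print(np.hypot(*d),np.degrees(np.arctan2(d[1],d[0])))
    m=(c["image"].max(2)>110).astype(np.uint8);m[262:]=0
    cs,_=cv2.findContours(m,cv2.RETR_EXTERNAL,cv2.CHAIN_APPROX_NONE)
    for q in cs:
        x,y,w,h=cv2.boundingRect(q)
        if len(q)>150 and h>2.2*w:
            M=np.zeros_like(m);cv2.drawContours(M,[q],-1,1,-1);yy,xx=np.nonzero(M)
            Q=np.array([onz(c,a,b,.005)[:2] for a,b in zip(xx,yy)])*1000
            v=cv2.fitLine(Q.astype(np.float32),cv2.DIST_L2,0,.01,.01).ravel();print("spoon line",np.degrees(np.arctan2(v[1],v[0])))
run(*[float(a) if i else a for i,a in enumerate(sys.argv[1:])])
E
python3 m3.py 24 238 65 3.5 155 478 457 300 33 330 110 329
```

```text
R 29.502968252076897 cup [480.76083792  54.42013679]
52.06213285567104 -82.95735498123099
35.969550937300596 -82.49724963486788
spoon line 5.0276604
```

Emit:
arm_command(deltas=[{"dx":0,"dy":0,"dz":0,"rx":0.13,"ry":0,"rz":0},{"dx":0,"dy":0,"dz":0,"rx":0.13,"ry":0,"rz":0},{"dx":0,"dy":0,"dz":0,"rx":0.13,"ry":0,"rz":0},{"dx":0,"dy":0,"dz":0,"rx":0.13,"ry":0,"rz":0},{"dx":0,"dy":0,"dz":0,"rx":0.126,"ry":0,"rz":0},{"dx":0,"dy":-1.7,"dz":0.1,"rx":0,"ry":0,"rz":0},{"dx":0,"dy":-1.7,"dz":0.1,"rx":0,"ry":0,"rz":0},{"dx":0,"dy":0,"dz":0,"rx":0,"ry":0.1,"rz":0},{"dx":0,"dy":0,"dz":0,"rx":0,"ry":0,"rz":0}])

```text
time: 25.9
position: [0.531, 0.0223, 0.1285]
tcp_rot: [[-0.086, 0.527, 0.845], [0.054, 0.85, -0.524], [-0.995, 0.001, -0.101]]
wrist_force: [0.2, -0.4, -0.4]
gripper_width: 0.001
```

```bash
python3 look.py 25 wrist; python3 m2.py 25
```

```text
25.95 [0.53089631 0.02269715 0.12833307] [[-0.084  0.528  0.845]
 [ 0.052  0.849 -0.525]
 [-0.995  0.    -0.099]] [-0.85756212 -0.75108486  0.18926997] [ -5.7  29.   92.1   2.8  64.  -65.1]
saucer [478.06590647  56.25806677] 57.33875480981614 50
crop origin 239 96
```

View pics/wrist25.png

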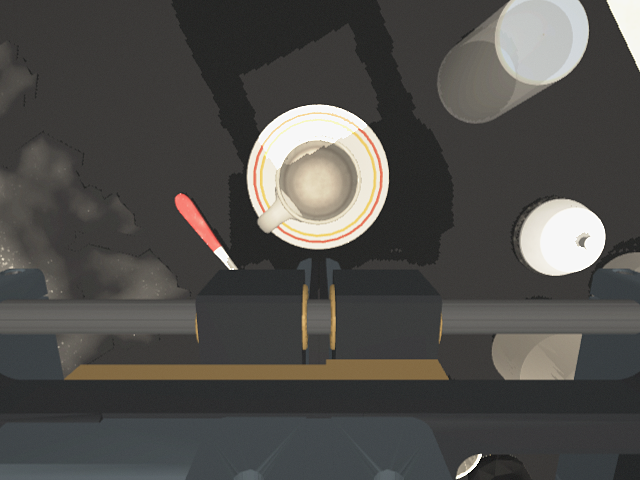

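Emit:
arm_command(deltas=[{"dx":2.2,"dy":0,"dz":0.22,"rx":0,"ry":0,"rz":0},{"dx":2.2,"dy":0,"dz":0.22,"rx":0,"ry":0,"rz":0},{"dx":2.2,"dy":0,"dz":0.22,"rx":0,"ry":0,"rz":0},{"dx":2.2,"dy":0,"dz":0.22,"rx":0,"ry":0,"rz":0},{"dx":1.4,"dy":0,"dz":0.15,"rx":0,"ry":0,"rz":0},{"dx":0.6,"dy":0,"dz":0.05,"rx":0,"ry":0,"rz":0},{"dx":0.3,"dy":0,"dz":0.03,"rx":0,"ry":0,"rz":0},{"dx":0,"dy":0,"dz":0,"rx":0,"ry":0,"rz":0},{"dx":0,"dy":0,"dz":0,"rx":0,"ry":0,"rz":0}])

```text
time: 26.85
position: [0.5311, 0.0244, 0.0176]
tcp_rot: [[-0.083, 0.527, 0.846], [0.052, 0.85, -0.525], [-0.995, 0.0, -0.099]]
wrist_force: [-0.6, 0.7, -0.9]
gripper_width: 0.003
```

```bash
python3 look.py 26 wrist
```

```text
26.9 [0.53116661 0.02443861 0.01766106] [[-0.083  0.527  0.846]
 [ 0.052  0.85  -0.525]
 [-0.995  0.    -0.099]] [0.11664376 0.68016991 0.26430188] [ -5.5  38.4  96.9   3.3  49.9 -65.9]
```

View pics/wrist26.png

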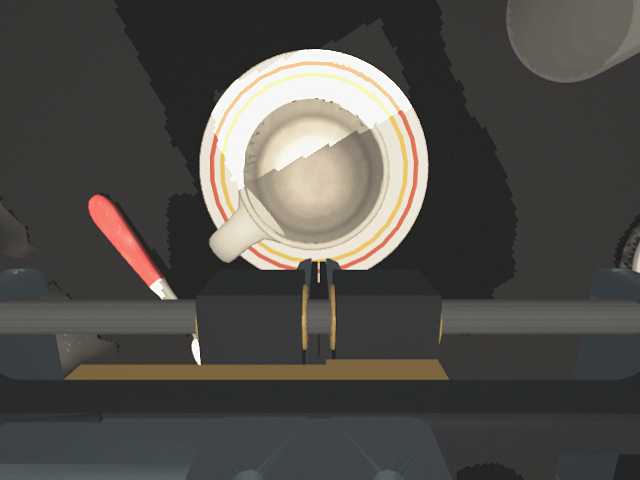

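Emit:
arm_command(deltas=[{"dx":0.04,"dy":0,"dz":-0.4,"rx":0,"ry":0,"rz":0},{"dx":0.04,"dy":0,"dz":-0.4,"rx":0,"ry":0,"rz":0},{"dx":0.04,"dy":0,"dz":-0.4,"rx":0,"ry":0,"rz":0},{"dx":0.01,"dy":0,"dz":-0.1,"rx":0,"ry":0,"rz":0},{"dx":0.01,"dy":0,"dz":-0.1,"rx":0,"ry":0,"rz":0},{"dx":0.01,"dy":0,"dz":-0.1,"rx":0,"ry":0,"rz":0},{"dx":0.01,"dy":0,"dz":-0.1,"rx":0,"ry":0,"rz":0},{"dx":0,"dy":0,"dz":0,"rx":0,"ry":0,"rz":0}])

```text
time: 27.7
position: [0.5171, 0.033, 0.017]
tcp_rot: [[-0.085, 0.528, 0.845], [0.053, 0.849, -0.525], [-0.995, 0.0, -0.1]]
wrist_force: [1.3, -0.4, -0.0]
gripper_width: 0.006
```

```bash
python3 look.py 27 wrist
```

```text
27.75 [0.51713838 0.03299423 0.01697117] [[-0.085  0.528  0.845]
 [ 0.053  0.849 -0.525]
 [-0.995  0.    -0.1  ]] [ 0.70151804 -0.90487202  0.5198912 ] [ -4.7  37.8  98.8   3.5  48.5 -65.3]
```

View pics/wrist27.png

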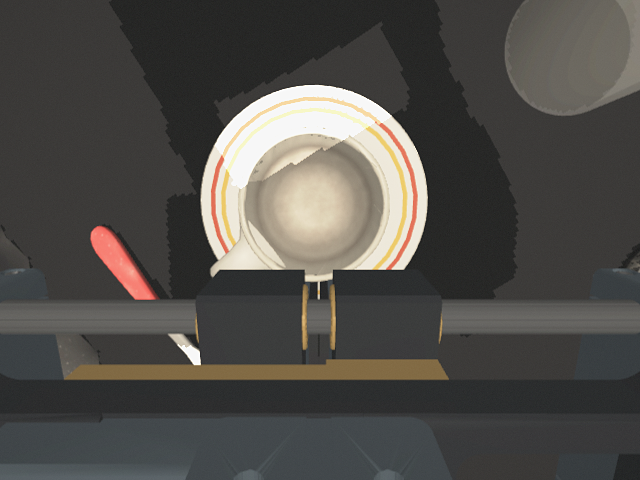

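Run:
```python
import pickle;from h import *
D=np.array([-.85,.527])
for n,vi,vs in(("26",98,49),("27",133.5,85)):
    c=pickle.load(open(f"c{n}.pkl","rb"))["wrist"]
    g=cv2.cvtColor(c["image"],cv2.COLOR_RGB2GRAY)
    print(n,"rim",(onz(c,315,vi,.054)[:2]*1000)@D,"saucer",(onz(c,315,vs,.0105)[:2]*1000)@D, "C",np.array([478.1,56.2])@D)
    crop(c,235,75 if n=="26" else 110,160,120,4.5,f"pics/q{n}.png")
```

```text
26 rim -353.2846343757778 saucer -319.9648644348146 C -376.7676
27 rim -349.73104935237745 saucer -320.0273496927153 C -376.7676
```

View pics/q27.png

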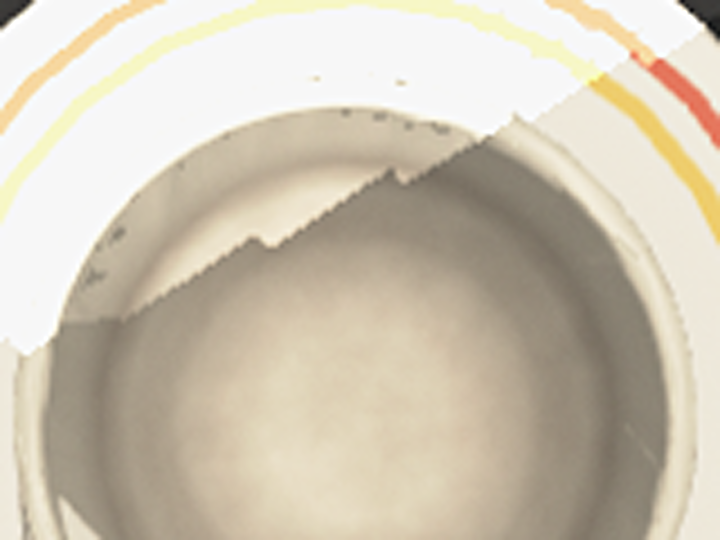

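View pics/q26.png

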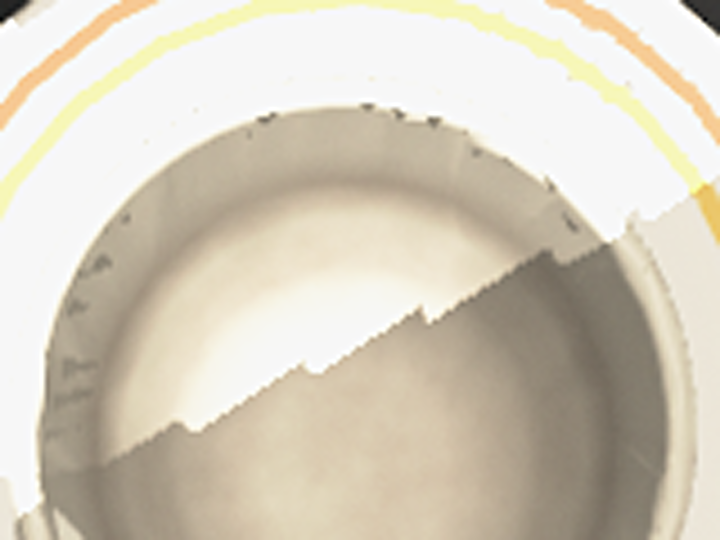

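Emit:
arm_command(deltas=[{"dx":-0.05,"dy":0,"dz":0.4,"rx":0,"ry":0,"rz":0},{"dx":-0.15,"dy":0,"dz":1.2,"rx":0,"ry":0,"rz":0},{"dx":-2,"dy":0,"dz":0.5,"rx":0,"ry":0,"rz":0},{"dx":-3,"dy":0,"dz":-0.3,"rx":0,"ry":0,"rz":0},{"dx":-3,"dy":0,"dz":-0.3,"rx":0,"ry":0,"rz":0},{"dx":-3,"dy":0.5,"dz":0,"rx":0,"ry":-0.1,"rz":0},{"dx":0,"dy":0.5,"dz":-0.5,"rx":0,"ry":0,"rz":0},{"dx":0,"dy":0,"dz":0,"rx":0,"ry":0,"rz":0},{"dx":0,"dy":0,"dz":0,"rx":0,"ry":0,"rz":0}])

```text
time: 28.65
position: [0.5402, 0.0302, 0.1261]
tcp_rot: [[-0.002, 0.527, 0.85], [0.0, 0.85, -0.527], [-1.0, -0.001, -0.002]]
wrist_force: [0.2, -0.0, 0.2]
gripper_width: 0.008
```

```bash
python3 look.py 28 side wrist; python3 m2.py 28;  python3 - <<'E'
import pickle;from h import *
d=pickle.load(open("c28.pkl","rb"));crop(d["side"],278,245,60,50,12,"pics/s28z.png")
E
```

```text
28.75 [0.5401432  0.02995521 0.12586254] [[-0.002  0.528  0.849]
 [ 0.     0.849 -0.528]
 [-1.    -0.001 -0.002]] [0.04724089 0.25525283 0.5109474 ] [ -3.2  27.8  94.8   0.   57.6 -61.3]
saucer [478.08288415  56.21728457] 57.34304918869151 55
crop origin 221 70
```

View pics/z28.png

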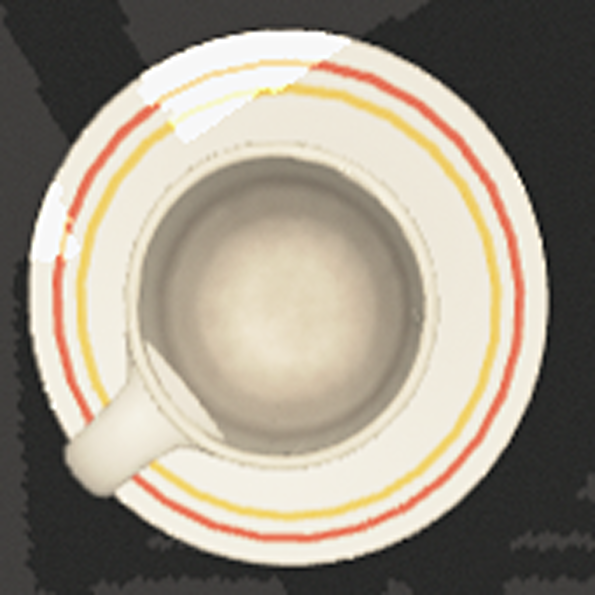

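View pics/s28z.png

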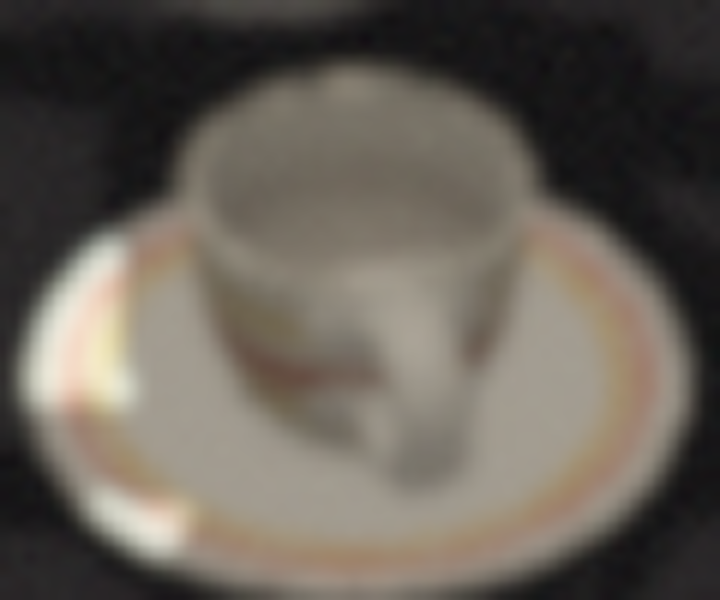

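Run:
```python
import pickle;from h import *
c=pickle.load(open("c28.pkl","rb"))["wrist"];k=3.5
f=lambda x,y,z:(onz(c,221+x/k-.36,70+y/k-.36,z)*1000)
e=[f(282,140,.054),f(282,468,.054),f(125,304,.054),f(440,304,.054)];cc=sum(e)[:2]/4;print("rim",cc)
print("floor",f(284,305,.014), "cam",-c["R"].T@c["t"])
for p in((84,473,.043),(90,472,.046),(147,425,.052)):
    h=f(*p);d=h[:2]-cc;print(np.hypot(*d),np.degrees(np.arctan2(d[1],d[0])))
# handle edges: upper edge (130,375)->(66,448); lower edge (185,440)->(108,495)
for a,b in(((130,378),(72,436)),((180,443),(120,488))):
    A,B=f(*a,.048),f(*b,.048);d=(B-A)[:2];print("edge",np.degrees(np.arctan2(d[1],d[0])))
```

```text
rim [477.96615351  57.34328173]
floor [476.86617332  56.28364102  14.        ] cam [0.48435003 0.06670165 0.29662587]
52.14527475363101 -83.22757635224947
50.36895227458212 -82.4510814897697
34.424009218169914 -81.77178247471724
edge -78.37058234706979
edge -85.68157223418228
```

```bash
python3 -c "
from bench import env
print(env.close_job())"
```

```text
the job is handed in; nothing more can be done
None
```

I handed in the job at about 29 s: the cup stands upright in the saucer's well and its handle points at the small teaspoon.

**How it was done**
- I pushed the cup low down with the closed fingertips until it dropped into the well.
- I then pushed sideways near the end of the handle to turn it about 90°.
- One last light tap re-centred the cup.

**Last checks (wrist camera)**
- **Centring:** the cup's rim centre is about 1 mm from the saucer centre. The rim and inner floor are concentric to within 1.5 mm, so the cup is upright.
- **Handle:** it points at about -82.5°. Square to the spoon would be about -85°, and straight at the spoon's middle about -81°.
- **Saucer:** its measured centre stayed at (478, 56) mm throughout.
- **Spoon:** its measured angle held at 5.0–5.1° while the handle was being turned, and the arm never came down on it.
- **Arm:** it is clear of everything at 126 mm height.

**What disagreed or went imperfectly**
- **First push:** it stopped about 7 mm short, so I pushed a second time.
- **Rocking:** the cup rocked a few degrees while the handle was first being pushed, then settled back when I let go. I went slower and further out on the handle after that.
- **Cameras:** they place the saucer about 3–6 mm apart in y. I relied on positions measured relative to the saucer within one view.
- **Handle edges:** the two edges of the handle gave -78° and -86°. Their average agrees with the direction I used.

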